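# Lift the dovetailed key out of the saw fence and park it in its holder

## Task

Lift the dark dovetailed key block straight up out of the joint between the two pale fence halves, without dragging or toppling the halves. Set it down standing upright on open bench well clear of the fence and the holder, let go, and take it again by its dovetail ends, since the holder's cheeks leave no room for fingers at its flat sides. Then stand it in the blue holder, between the two cheeks and fully down on the base, and let go; never drop it, and leave the tins and the tape where they are.

Things in the scene. Friction and masses are not known exactly. Their poses are not given: they have to be found in the camera images.
- key_center (a point): Centre, 40 mm above the underside, of the loose dark-wood key (0.14-0.28 kg, 80 mm tall, z up, brass dot on top). 46 mm thick along its x between flat faces, 38 mm wide core along y; from each y end a full-height dovetail rib stands out 13 mm (16 mm wide at the root, 26 mm at its flat outer face): 64 mm over the ribs. Graspable across 46 mm (x faces), or out of the joint across 64 mm (ribs).
- fence_near: Loose pale-wood fence half on the key's +y side (nearer the robot), 0.9 kg, 42 mm thick (x), 70 mm long (y), 78 mm tall, standing on the bench, origin at centre of underside, at the start 55.5 mm from the key's axis, axes parallel to the key's. Full-height socket in its -y end takes a key rib with 1.5 mm clearance: the key comes out only straight up. The key's x faces stand 2 mm proud of it.
- fence_far: Fence half on the key's -y side (farther from the robot), the mirror image of fence_near (socket in its +y end), origin at the centre of its underside.
- holder: Holder fixed to the bench, origin at centre of underside, z up. Base 120 (x) by 90 mm (y), 8 mm thick. Two blue cheeks, inner faces at x = -29 and +29 mm, each 12 mm thick, 90 mm long (y), tops 80 mm above the bench; y ends open. The key stands on the base with its 46 mm thickness across the cheeks, either way round (6 mm clear each side); it does not fit the other way (64 mm).
- screw_tin_red: Bystander: loose round tin with a red body, 67 mm diameter, 58 mm tall; origin at the centre of its underside.
- screw_tin_green: Bystander: loose round tin with a green body, 67 mm diameter, 58 mm tall; origin at the centre of its underside.
- masking_tape: Bystander: loose roll of masking tape lying flat, 105 mm diameter, 25 mm high; origin at the centre of its underside.
Not all that is in view belongs to the job. What is shaped like the fence_far but purple is not meant.

How it is judged:
By the outcome, as a careful person would: the job done as asked, in the order asked, and still so for the second after the job is handed in, with the robot touching nothing.
It also fails if it takes over 58 s, if anything falls off the work surface, if the arm or the gripper's body presses on something with over 40 N, if the wrist force passes 120 N, or if a joint passes its speed limit or range.

## Robot

A 6-joint arm with a two-finger parallel gripper is mounted at the origin on the work surface; the furniture and walls round the work are solid. World frame = base frame: x ahead of the robot, y to its left, z up, the work surface at z = 0. Lengths are in m, angles in rad, forces in N, time in s.
With the tool pointing down it reaches from about 0.3 to 0.75 m from the base axis. Payload 8.5 kg.
Tool frame: the origin (TCP) lies between the finger pads; the fingertips stand 14 mm ahead of it and the grasp point (between the pads) lies 5 mm behind it; z points along the fingers, x is the direction in which the jaws open and shut, and the axes are right-handed (so a half turn about z gives the same grasp; the last joint's range is limited). The gripper opens to 85 mm and grips with 20 to 120 N. Pads are 22 mm wide; open, the fingers measure 114 mm over their backs; the gripper's body (76 mm by 85 mm) begins 54 mm behind the grasp point. The pads swing forward as they close: fully open they stand 13 mm farther back than shut.
Start: joints at [1.064, 0.381, 1.297, -0, 1.464, -0.215], TCP at [0.158, 0.527, 0.245] pointing down, gripper open.
Joint ranges: [-3.11, 3.11], [-0.89, 2.33], [0.22, 2.48], [-1.42, 4.56], [0.17, 2.85], [-2.88, 2.88]. Speed limits (rad/s): [2.39, 2.39, 3.14, 3.14, 3.14, 3.14].

## Interface

Orientations are given as a rotation vector (axis times angle).
In Python, from bench import arm gives the robot as it stands.
- The arm moves only by the tool play_rows, never from a script. Its argument "rows" is a list of rows, each a list of 5 numbers: the opening, from 0 (shut) to 1 (fully open), then the shift along the tool's x, y, z in m, then the turn about the tool's z in units of 6 degrees (1.0 is 6 degrees). A call has 1 to 5 rows; each row shifts and turns the pose as measured when the row begins, along the tool's axes as they then stand; what a row does not reach is not made up. A row lasts 1/12 s, in which the tool goes at most 41.7 mm and 7.16 degrees, less where a joint would pass 70% of its speed; a pose out of reach is approached as far as the arm can. A call is refused whole if a number of a shift passes 0.0417 or a number of a turn 1, either way. A call with a gripper value outside its range is refused whole. The fingers move at their own pace and stop on an object; "force" is the grip in N (left out, the last holds). Time passes only in rows, so rows that do not move let the fingers close. It gives the time, the measured TCP pose, the force and the opening at its end, in the units of the state.
- arm.sense(): the state, without advancing time (a new reading comes with each control period).
- arm.grab_frame(name): name is "scene" or "top"; returns (picture, depth): 400x640x3 uint8, blue, green, red; 400x640 float32, m along the optical axis (not along the pixel's ray), 0 where there is no reading.
- arm.camera_params(name): a dict with "vfov" (degrees; the focal length in pixels is half the picture's height over the tangent of half this angle, whatever the lens; pixels are square), "cx", "cy" (the principal point, pixels), "camera_from_world" (4x4, takes a point from world to camera coordinates). Camera axes: x right, y up, looking along -z (the intrinsics and any distortion apply to the point x, -y, -z); pixel columns grow to the right and rows downward; lengths in m; the calibration is good to about 2 mm. A picture is of the moment at which its call begins. camera_params takes no time and is no camera call.
- arm.finish_job(): hands the job in, once; it reports no verdict.
The state is a dict: "t": time; "joint_pos": joint angles; "joint_velocities": joint speeds; "joint_torque": joint torques, N m; "position": TCP position; "eef_rot": TCP orientation; "ft_force": force on the tool from outside, world axes, zero at the start; "torque": the same for the moment, N m; "width": finger opening in m.
Only numpy, scipy, OpenCV 4.12 (cv2) and the standard library are available. Lean on these libraries where they do the work, as an engineer would, in place of code of your own. Each camera call takes 0.05 s, during which the arm holds its last target.

## Working session

There is one attempt and no reset: what is moved stays moved. The work goes in short steps, Python scripts to look and compute and a tool call to move; the robot and the scene stay as the last step left them, time stands still between calls to the robot, and variables do not carry over. Pictures are saved under pics/ and viewed, and the job is handed in when it is done.

Besides the shell and the picture viewer there is one more tool, called after "Call:" as name(argument=value, ...), one argument or row to a line, values as JSON. play_rows: Moves the arm, as the interface text tells. Its arguments: {"type":"object","properties":{"rows":{"type":"array","items":{"type":"array","items":{"type":"number"}}},"force":{"type":"number"}},"required":["rows"]}

```bash
ls; mkdir -p pics; python3 - <<'E'
from bench import arm
import cv2,numpy as np
for n in("scene","top"):
    p,d=arm.grab_frame(n); cv2.imwrite(f"pics/{n}0.png",p); np.savez(f"{n}0.npz",p=p,d=d); print(n,arm.camera_params(n), (d==0).mean())
print(arm.sense())
E
```

```text
pics
scene {'vfov': 43.70493191630924, 'cx': 321.06398717910855, 'cy': 203.5953409028533, 'camera_from_world': array([[-0.98037385,  0.19637856, -0.01739469,  0.40215423],
       [-0.10050548, -0.42193859,  0.90103634,  0.11403909],
       [ 0.16960473,  0.88510072,  0.43339468, -1.56230819],
       [ 0.        ,  0.        ,  0.        ,  1.        ]])} 0.0039765625
top {'vfov': 42.08478261375043, 'cx': 316.3456115286215, 'cy': 199.30343250988358, 'camera_from_world': array([[ 0.02238182, -0.99968229, -0.01159226,  0.32846512],
       [ 0.99527011,  0.02118364,  0.09480856, -0.47377435],
       [-0.09453288, -0.01365941,  0.99542803, -1.20706548],
       [ 0.        ,  0.        ,  0.        ,  1.        ]])} 0.0105234375
{'t': 0.1, 'joint_pos': array([ 1.06370626e+00,  3.81126480e-01,  1.29816838e+00,  2.94631162e-06,
        1.46363398e+00, -2.15260900e-01]), 'joint_velocities': array([-0.00027235, -0.00032263, -0.00304875, -0.00025959, -0.00272935,
        0.00168409]), 'joint_torque': array([ 4.45237529e-03, -4.49219191e+01, -2.31655973e+01, -1.28489705e-04,
        3.66830020e-03, -1.30718664e-05]), 'position': array([0.15809189, 0.52652351, 0.24478026]), 'eef_rot': array([ 2.52038734e+00,  1.87451588e+00, -1.91439022e-03]), 'ft_force': array([-0.48809186, -0.05535208, -0.50609558]), 'torque': array([-0.00509497, -0.02109957, -0.02374239]), 'width': 0.08547606078485957}
```

View pics/scene0.png

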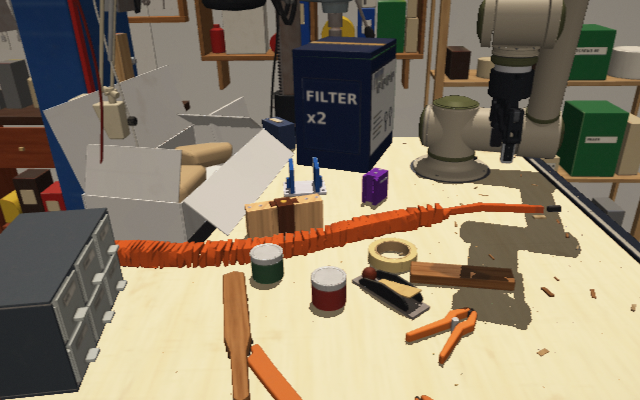

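View pics/top0.png

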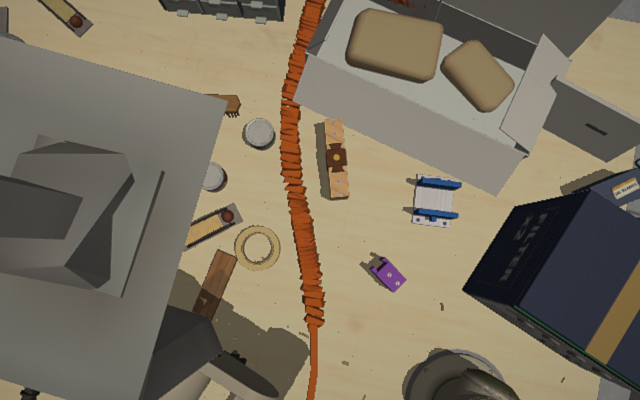

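The top view shows the key at about (337,157) with its fence halves above and below it. The holder is at (435,200), the purple decoy at (390,274), and an open box with a flap sits close to the right of the fence. Next I'll measure these.

```bash
cat > h.py <<'E'
import numpy as np,cv2
from bench import arm
def cloud(n,d):
    c=arm.camera_params(n);f=200/np.tan(np.radians(c["vfov"])/2)
    v,u=np.mgrid[0:400,0:640].astype(float)
    P=np.stack([(u-c["cx"])/f*d,-(v-c["cy"])/f*d,-d],-1)
    T=np.linalg.inv(c["camera_from_world"]);W=P@T[:3,:3].T+T[:3,3]
    W[d==0]=np.nan
    return W
def rect(W,m):
    pts=W[m][:,:2].astype(np.float32); (c,s,a)=cv2.minAreaRect(pts); return np.round(c,4),np.round(s,4),round(a,2),m.sum(),np.round(np.median(W[m][:,2]),4)
E
python3 - <<'E'
from h import *
z=np.load("top0.npz");p,d=z["p"],z["d"];W=cloud("top",d)
for uv in [(337,157),(335,130),(341,185),(437,187),(435,200),(433,215),(390,274),(330,157),(360,300),(259,130),(430,200),(440,225),(490,175),(400,150),(213,180),(258,247)]:
    print(uv,np.round(W[uv[1],uv[0]],4),p[uv[1],uv[0]])
cv2.imwrite("pics/crop.png",cv2.resize(p[100:320,290:480],None,fx=2.7,fy=2.7,interpolation=cv2.INTER_CUBIC))
cv2.imwrite("pics/cropz.png",cv2.resize(cv2.applyColorMap(np.uint8(np.clip(np.nan_to_num(W[100:320,290:480,2])*2000,0,255)),cv2.COLORMAP_JET),None,fx=2.7,fy=2.7,interpolation=0))
E
```

```text
(337, 157) [0.5596 0.293  0.0767] [ 58 142 181]
(335, 130) [0.6207 0.2989 0.0835] [ 93 141 183]
(341, 185) [0.4956 0.2827 0.0746] [ 96 143 183]
(437, 187) [0.5001 0.0568 0.0383] [44 29 20]
(435, 200) [0.4722 0.0553 0.0098] [162 167 174]
(433, 215) [0.4316 0.0741 0.0762] [52 34 20]
(390, 274) [0.2973 0.1693 0.0727] [162 166 176]
(330, 157) [0.5585 0.309  0.0808] [33 51 84]
(360, 300) [0.2315 0.2304 0.0016] [129 165 180]
(259, 130) [0.6238 0.4763 0.055 ] [136 147 153]
(430, 200) [0.472  0.0672 0.0096] [165 169 176]
(440, 225) [0.4129 0.0428 0.0074] [181 184 182]
(490, 175) [ 0.523  -0.0497  0.0923] [128 137 143]
(400, 150) [0.5806 0.1481 0.0671] [131 140 145]
(213, 180) [0.5033 0.579  0.0569] [138 148 152]
(258, 247) [0.351  0.4762 0.0019] [132 168 182]
```

View pics/crop.png

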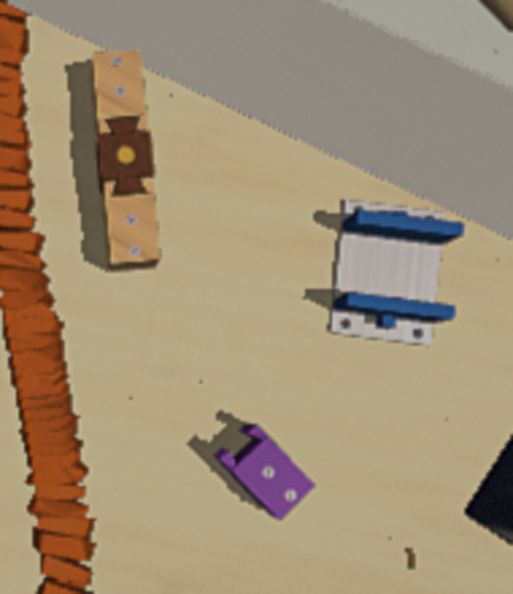

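View pics/cropz.png

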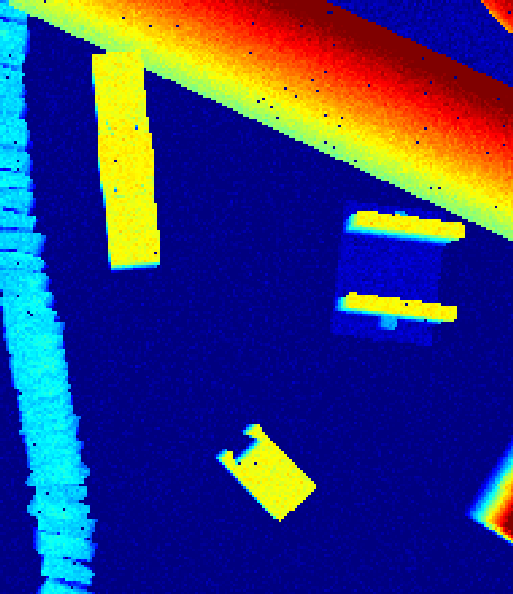

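```bash
python3 - <<'E'
from h import *
z=np.load("top0.npz");p,d=z["p"],z["d"];W=cloud("top",d)
X,Y,Z=W[...,0],W[...,1],W[...,2]
H=cv2.cvtColor(p,cv2.COLOR_BGR2HSV).astype(int)
v,u=np.mgrid[0:400,0:640]
def cc(m,uv):
    n,l=cv2.connectedComponents(m.astype(np.uint8),connectivity=4); return l==l[uv[1],uv[0]]
print("bench z",np.nanmedian(Z[250:330,330:360]))
f=cc((Z>.065)&(Z<.095)&(u>310)&(u<355)&(v>110)&(v<205)&(H[...,1]>60),(337,157))
print("fence+key",rect(W,f))
key=f&(p.max(2)<130); key=cc(key,(330,157))|key
print("key dark",rect(W,key))
br=f&(H[...,1]>150)&(p[...,2]>140);print("brass",W[br].mean(0),br.sum())
for lo,hi in((112,145),(168,205)):
    m=f&~key&(v>=lo)&(v<=hi); print("half",rect(W,m))
hb=(u>405)&(u<470)&(v>165)&(v<235)
ch=hb&(Z>.07)&(Z<.09)&(H[...,0]>95)&(H[...,0]<130)&(H[...,1]>90)
for lo,hi in((170,200),(200,225)):
    m=ch&(v>=lo)&(v<hi);print("cheek",rect(W,m))
    q=W[m][:,:2];c=q.mean(0);U,S,Vt=np.linalg.svd(q-c);print(c,np.degrees(np.arctan2(Vt[0,1],Vt[0,0])), "ext",np.percentile((q-c)@Vt[0],[0,100]),np.percentile((q-c)@Vt[1],[0,2,98,100]))
    # length-direction edge sampling
base=hb&(Z>.003)&(Z<.013)&(H[...,1]<45)&(p[...,1]>140)
print("base",rect(W,base))
# flap plane
fl=(u>340)&(u<500)&(v>90)&(v<190)&(Z>.05)&(Z<.2)&(H[...,1]<30)&(H[...,2]>100)
q=W[fl];A=np.c_[q[:,:2],np.ones(len(q))];co=np.linalg.lstsq(A,q[:,2],rcond=None)[0];print("flap",co,np.abs(A@co-q[:,2]).mean(),len(q))
for uu in range(345,520,20):
    col=np.where(fl[:,uu])[0]
    if len(col): print(uu,col.max(),np.round(W[col.max(),uu],3))
for uv in [(259,130),(213,180),(258,247)]: pass
P=cc((H[...,0]>125)&(H[...,0]<155)&(Z>.06),(395,280));print("purple",rect(W,P))
h=(v>100)&(v<330)&(u>280)&(u<325)&(Z>.01);print("hose zmax",np.nanpercentile(Z[h],99))
for r in (125,150,165,200,250,300):
    c=np.where(h[r])[0]; print(r,c.max(),np.round(W[r,c.max()],3))
E
```

```text
bench z 4.4477507940010597e-05
fence+key (array([0.5584, 0.2951]), array([0.1809, 0.0458]), 5.17, np.int64(1438), np.float64(0.0791))
key dark (array([0.5531, 0.2948]), array([0.1704, 0.0455]), 4.81, np.int64(490), np.float64(0.0802))
brass [0.55935459 0.29483271 0.08100914] 28
half (array([0.6166, 0.3012]), array([0.064 , 0.0415]), 6.3, np.int64(436), np.float64(0.0786))
half (array([0.5023, 0.2885]), array([0.0677, 0.0416]), 6.57, np.int64(450), np.float64(0.0784))
cheek (array([0.5062, 0.0567]), array([0.0867, 0.0126]), 83.41, np.int64(218), np.float64(0.0798))
[0.50548216 0.05721852] -96.41439470449441 ext [-0.04292479  0.04376094] [-0.00562489 -0.00543296  0.00601395  0.00704766]
cheek (array([0.4365, 0.064 ]), array([0.088 , 0.0119]), 83.75, np.int64(214), np.float64(0.0801))
[0.43614213 0.06479822] -96.1425710371807 ext [-0.04323623  0.04473529] [-0.00557246 -0.00537133  0.00572478  0.00636331]
base (array([0.4715, 0.0588]), array([0.0892, 0.1192]), 83.94, np.int64(1038), np.float64(0.0081))
flap [ 0.69987419 -0.31487799 -0.29306762] 0.002342807153612545 7516
345 125 [0.637 0.276 0.066]
365 134 [0.618 0.229 0.061]
385 143 [0.597 0.183 0.066]
405 152 [0.576 0.137 0.069]
425 162 [0.555 0.09  0.062]
445 171 [0.534 0.044 0.064]
465 180 [ 0.514 -0.001  0.066]
485 189 [ 0.494 -0.046  0.067]
purple (array([0.296 , 0.1729]), array([0.0692, 0.0414]), 44.14, np.int64(513), np.float64(0.0779))
hose zmax 0.07727988576217806
125 324 [0.634 0.324 0.073]
150 300 [0.583 0.38  0.029]
165 300 [0.545 0.379 0.044]
200 304 [0.463 0.367 0.037]
250 316 [0.347 0.337 0.039]
300 323 [0.232 0.318 0.029]
```

```bash
cat >> h.py <<'E'
def yaw(r):
    from scipy.spatial.transform import Rotation as R
    M=R.from_rotvec(r).as_matrix(); return np.degrees(np.arctan2(M[1,0],M[0,0])), np.degrees(np.arccos(-M[2,2]))
def plan(x,y,z,psi,n=None,lim=.038):
    s=arm.sense();p0=s["position"];y0,t=yaw(s["eef_rot"]);d=np.array([x,y,z])-p0
    dpsi=(psi-y0+180)%360-180
    m=max(np.linalg.norm(d[:2])/lim,abs(d[2])/lim,abs(dpsi)/6,1)
    n=n or int(np.ceil(m-1e-6))
    print("t",s["t"],"pos",p0.round(4),"yaw",round(y0,2),"tilt",round(t,2),"d",d.round(4),"dpsi",round(dpsi,2),"w",s["width"].round(4),"F",s["ft_force"].round(2),"n",n)
    for i in range(n):
        a=np.radians(y0+dpsi*i/n);c,q=np.cos(a),np.sin(a)
        print([float(round(k,4)) for k in ((d[0]*c+d[1]*q)/n,(d[0]*q-d[1]*c)/n,-d[2]/n,-dpsi/n/6)])
E
python3 - <<'E'
from h import *
plan(.559,.295,.2,96.4)
z=np.load("scene0.npz");p,d=z["p"],z["d"];W=cloud("scene",d)
m=(W[...,2]>.072)&(W[...,2]<.09)&(abs(W[...,0]-.56)<.11)&(abs(W[...,1]-.295)<.045)
print(rect(W,m))
E
```

```text
Traceback (most recent call last):
  File "h.py", line 20, in plan
    print("t",s["t"],"pos",p0.round(4),"yaw",round(y0,2),"tilt",round(t,2),"d",d.round(4),"dpsi",round(dpsi,2),"w",s["width"].round(4),"F",s["ft_force"].round(2),"n",n)
                                                                                                                   ^^^^^^^^^^^^^^^^
AttributeError: 'float' object has no attribute 'round'
```

```bash
sed -i 's/s\["width"\].round(4)/round(float(s["width"]),4)/' h.py
python3 - <<'E'
from h import *
plan(.559,.295,.2,96.4)
z=np.load("scene0.npz");p,d=z["p"],z["d"];W=cloud("scene",d)
m=(W[...,2]>.072)&(W[...,2]<.09)&(abs(W[...,0]-.56)<.11)&(abs(W[...,1]-.295)<.045)
print(rect(W,m))
E
```

```text
t 0.1 pos [0.1581 0.5265 0.2448] yaw 73.28 tilt 0.08 d [ 0.4009 -0.2315 -0.0448] dpsi 23.12 w 0.0855 F [-0.49 -0.06 -0.51] n 13
[-0.0082, 0.0347, 0.0034, -0.2964]
[-0.0093, 0.0344, 0.0034, -0.2964]
[-0.0103, 0.0341, 0.0034, -0.2964]
[-0.0114, 0.0337, 0.0034, -0.2964]
[-0.0124, 0.0334, 0.0034, -0.2964]
[-0.0134, 0.033, 0.0034, -0.2964]
[-0.0145, 0.0325, 0.0034, -0.2964]
[-0.0155, 0.0321, 0.0034, -0.2964]
[-0.0165, 0.0316, 0.0034, -0.2964]
[-0.0174, 0.0311, 0.0034, -0.2964]
[-0.0184, 0.0305, 0.0034, -0.2964]
[-0.0193, 0.0299, 0.0034, -0.2964]
[-0.0202, 0.0293, 0.0034, -0.2964]
(array([0.5688, 0.2954]), array([0.0767, 0.2042]), 84.76, np.int64(916), np.float64(0.0779))
```

Call:
play_rows(
  rows=[
    [1,-0.008,0.035,0.003,-0.3],
    [1,-0.009,0.034,0.003,-0.3],
    [1,-0.01,0.034,0.003,-0.3],
    [1,-0.011,0.034,0.003,-0.3],
    [1,-0.012,0.033,0.003,-0.3],
  ],
  force=40,
)

```text
t: 0.52
position: [0.3121, 0.4392, 0.228]
eef_rot: [-2.346, -2.087, 0.006]
ft_force: [-0.2, 1.3, -0.1]
width: 0.0856
```

Call:
play_rows(
  rows=[
    [1,-0.013,0.033,0.003,-0.3],
    [1,-0.014,0.033,0.003,-0.3],
    [1,-0.015,0.032,0.003,-0.3],
    [1,-0.016,0.032,0.003,-0.3],
    [1,-0.017,0.031,0.003,-0.3],
  ],
)

```text
t: 0.93
position: [0.4756, 0.3499, 0.2104]
eef_rot: [-2.165, -2.273, 0.011]
ft_force: [-0.6, 0.6, -0.8]
width: 0.0857
```

```bash
python3 - <<'E'
from h import *
plan(.559,.295,.16,96.4)
E
```

```text
t 0.9333 pos [0.4756 0.3499 0.2104] yaw 92.78 tilt 0.41 d [ 0.0834 -0.0549 -0.0504] dpsi 3.62 w 0.0857 F [-0.62  0.63 -0.77] n 3
[-0.0196, 0.0269, 0.0168, -0.2008]
[-0.0202, 0.0265, 0.0168, -0.2008]
[-0.0208, 0.026, 0.0168, -0.2008]
```

Call:
play_rows(
  rows=[
    [1,-0.02,0.027,0.017,-0.2],
    [1,-0.02,0.026,0.017,-0.2],
    [1,-0.021,0.026,0.017,-0.2],
    [1,0,0,0,0],
  ],
)

```text
t: 1.27
position: [0.567, 0.2871, 0.1548]
eef_rot: [-2.093, -2.34, 0.011]
ft_force: [-0.0, 0.7, -0.1]
width: 0.0855
```

```bash
python3 - <<'E'
from h import *
plan(.559,.295,.1,96.4)
p,d=arm.grab_frame("top");cv2.imwrite("pics/t1.png",p[60:300,240:560].repeat(2,0).repeat(2,1))
p,d=arm.grab_frame("scene");cv2.imwrite("pics/s1.png",p[100:300,180:500].repeat(2,0).repeat(2,1))
E
```

```text
t 1.2667 pos [0.567  0.2871 0.1548] yaw 96.37 tilt 0.43 d [-0.008   0.0079 -0.0548] dpsi 0.03 w 0.0855 F [-0.03  0.71 -0.11] n 2
[0.0044, -0.0035, 0.0274, -0.0024]
[0.0044, -0.0035, 0.0274, -0.0024]
```

View pics/t1.png

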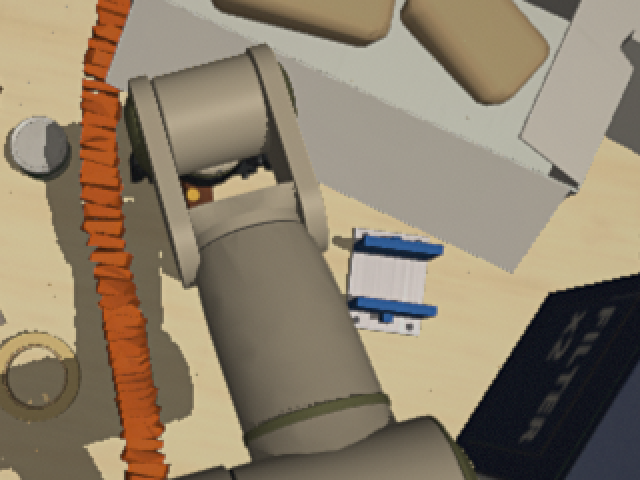

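View pics/s1.png

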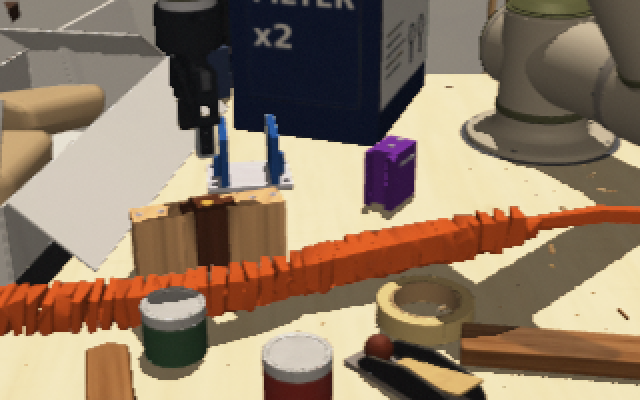

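The gripper is over the key, and the fence and its neighbours are undisturbed. The arm coasts about 8 mm past each move, so I'll centre it and then descend.

Call:
play_rows(
  rows=[
    [1,0.009,-0.007,0,0],
    [1,0,0,0,0],
    [1,0,0,0,0],
  ],
)

```text
t: 1.62
position: [0.5537, 0.3013, 0.1593]
eef_rot: [-2.089, -2.343, 0.005]
ft_force: [-0.2, 0.6, 0.2]
width: 0.0856
```

```bash
python3 - <<'E'
from h import *
plan(.559,.295,.1,96.4)
E
```

```text
t 1.6167 pos [0.5537 0.3013 0.1593] yaw 96.57 tilt 0.23 d [ 0.0053 -0.0063 -0.0593] dpsi -0.17 w 0.0856 F [-0.17  0.56  0.21] n 2
[-0.0034, 0.0023, 0.0296, 0.0138]
[-0.0034, 0.0023, 0.0296, 0.0138]
```

Call:
play_rows(
  rows=[
    [1,-0.006,0.004,0.02,0],
  ],
)

```text
t: 1.7
position: [0.5583, 0.2983, 0.1434]
eef_rot: [2.086, 2.347, 0.006]
ft_force: [0.3, -0.5, 0.7]
width: 0.0853
```

Call:
play_rows(
  rows=[
    [1,0,0,0,0],
  ],
)

```text
t: 1.78
position: [0.5567, 0.2982, 0.141]
eef_rot: [-2.085, -2.349, 0.001]
ft_force: [-0.1, -0.5, -1.1]
width: 0.0858
```

Call:
play_rows(
  rows=[
    [1,0,0,0,0],
  ],
)

```text
t: 1.87
position: [0.5563, 0.2991, 0.1422]
eef_rot: [-2.085, -2.35, -0.001]
ft_force: [0.2, 0.1, 0.3]
width: 0.0855
```

Call:
play_rows(
  rows=[
    [1,0,0,0,0],
  ],
)

```text
t: 1.95
position: [0.5558, 0.2997, 0.1428]
eef_rot: [-2.084, -2.351, -0.002]
ft_force: [-0.6, 0.3, -0.2]
width: 0.0854
```

Call:
play_rows(
  rows=[
    [1,-0.005,0.003,0.015,0.05],
    [1,0,0,0.012,0],
  ],
)

```text
t: 2.12
position: [0.5604, 0.2968, 0.12]
eef_rot: [2.086, 2.344, 0.013]
ft_force: [-0.6, 0.8, -1.4]
width: 0.0853
```

```bash
python3 - <<'E'
from h import *
plan(.559,.295,.1,96.4)
E
```

```text
t 2.1167 pos [0.5604 0.2968 0.12  ] yaw 96.68 tilt 0.51 d [-0.0014 -0.0018 -0.02  ] dpsi -0.28 w 0.0853 F [-0.6   0.84 -1.38] n 1
[-0.0016, -0.0016, 0.02, 0.0469]
```

Call:
play_rows(
  rows=[
    [1,-0.002,-0.001,0.015,0.05],
    [1,0,0,0.01,0],
    [1,0,0,0,0],
  ],
)

```text
t: 2.37
position: [0.5595, 0.2958, 0.0953]
eef_rot: [2.09, 2.339, 0.015]
ft_force: [-0.6, 0.7, -0.3]
width: 0.0852
```

```bash
python3 - <<'E'
from h import *
plan(.559,.295,.05,96.4)
E
```

```text
t 2.3667 pos [0.5595 0.2958 0.0953] yaw 96.43 tilt 0.61 d [-0.0005 -0.0008 -0.0453] dpsi -0.03 w 0.0852 F [-0.61  0.67 -0.27] n 2
[-0.0004, -0.0003, 0.0227, 0.0025]
[-0.0004, -0.0003, 0.0227, 0.0025]
```

Call:
play_rows(
  rows=[
    [1,-0.001,0,0.015,0],
    [1,0,0,0.015,0],
    [1,0,0,0.01,0],
    [1,0,0,0,0],
  ],
)

```text
t: 2.7
position: [0.5614, 0.2967, 0.058]
eef_rot: [2.087, 2.338, 0.023]
ft_force: [-0.5, -0.5, 0.3]
width: 0.0858
```

```bash
python3 - <<'E'
from h import *
plan(.559,.295,.05,96.4)
p,d=arm.grab_frame("scene");cv2.imwrite("pics/s2.png",p[100:300,180:500].repeat(2,0).repeat(2,1))
E
```

```text
t 2.7 pos [0.5614 0.2967 0.058 ] yaw 96.52 tilt 0.95 d [-0.0024 -0.0017 -0.008 ] dpsi -0.12 w 0.0858 F [-0.53 -0.47  0.27] n 1
[-0.0014, -0.0026, 0.008, 0.0199]
```

View pics/s2.png

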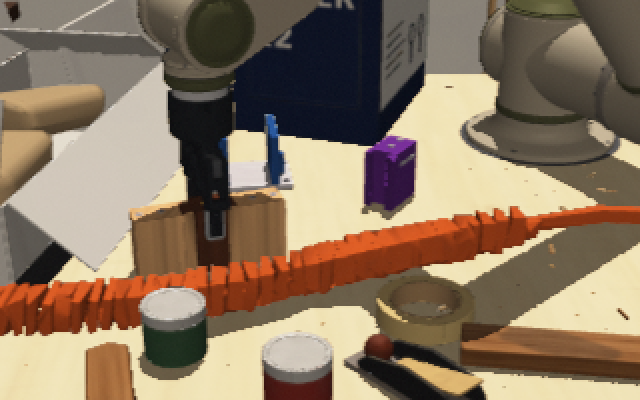

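Call:
play_rows(
  rows=[
    [1,-0.001,-0.002,0.005,0],
    [1,0,0,0,0],
    [1,0,0,0,0],
    [1,0,0,0,0],
  ],
)

```text
t: 3.08
position: [0.5611, 0.2962, 0.0567]
eef_rot: [2.084, 2.337, 0.031]
ft_force: [0.5, -0.2, 0.0]
width: 0.0852
```

```bash
cat >> h.py <<'E'
def tz():
    from scipy.spatial.transform import Rotation as R
    M=R.from_rotvec(arm.sense()["eef_rot"]).as_matrix(); print("tool axes (cols x,y,z) tilt deg: x.up %.2f y.up %.2f"%(np.degrees(M[2,0]),np.degrees(M[2,1])), "z",M[:,2].round(4))
E
python3 - <<'E'
from h import *
plan(.559,.295,.05,96.4);tz()
E
```

```text
t 3.0833 pos [0.5611 0.2962 0.0567] yaw 96.54 tilt 1.29 d [-0.0021 -0.0012 -0.0067] dpsi -0.14 w 0.0852 F [ 0.5  -0.21  0.01] n 1
[-0.0009, -0.0022, 0.0067, 0.0234]
tool axes (cols x,y,z) tilt deg: x.up 0.31 y.up 1.26 z [ 0.0212  0.0079 -0.9997]
```

```bash
python3 -c "
from h import *
s=arm.sense();print(s['joint_pos'].round(5),s['joint_velocities'].round(4),s['joint_torque'].round(2));tz()"
```

```text
[ 0.29892  0.69545  1.31428  0.00151  1.10931 -1.38663] [-0.002  -0.0096 -0.0094 -0.0002  0.0054 -0.0022] [ -0.   -56.18 -18.83   0.    -0.08  -0.  ]
tool axes (cols x,y,z) tilt deg: x.up 0.31 y.up 1.26 z [ 0.0212  0.0079 -0.9997]
```

Call:
play_rows(
  rows=[
    [1,0,0,0,0],
    [1,0,0,0,0],
  ],
)

```text
t: 3.25
position: [0.5614, 0.2963, 0.0576]
eef_rot: [2.083, 2.336, 0.033]
ft_force: [-0.6, 0.3, 0.5]
width: 0.0853
```

```bash
python3 -c "
from h import *
s=arm.sense();print(s['joint_pos'].round(5),s['joint_velocities'].round(4),s['joint_torque'].round(2));tz()"
```

```text
[ 0.29893  0.69434  1.3135   0.00153  1.10979 -1.3867 ] [-0.0007 -0.0046 -0.004  -0.0001  0.0015 -0.0002] [ 1.000e-02 -5.620e+01 -1.886e+01  0.000e+00 -7.000e-02 -0.000e+00]
tool axes (cols x,y,z) tilt deg: x.up 0.33 y.up 1.34 z [ 0.0225  0.0084 -0.9997]
```

Call:
play_rows(
  rows=[
    [1,0,0,0.006,0],
  ],
)

```text
t: 3.33
position: [0.5622, 0.2966, 0.0527]
eef_rot: [2.082, 2.335, 0.037]
ft_force: [-0.1, -0.5, 0.7]
width: 0.0849
```

```bash
python3 -c "
from h import *
s=arm.sense();print(s['joint_pos'].round(5),s['joint_velocities'].round(4),s['joint_torque'].round(2));tz();plan(.559,.295,.05,96.4)"
```

```text
[ 0.299    0.70074  1.31702  0.00153  1.09724 -1.38672] [-0.0008  0.1038  0.0679  0.0012 -0.1691  0.0016] [ 1.000e-02 -5.643e+01 -1.840e+01 -0.000e+00  3.400e-01  0.000e+00]
tool axes (cols x,y,z) tilt deg: x.up 0.36 y.up 1.48 z [ 0.025   0.0091 -0.9996]
t 3.3333 pos [0.5622 0.2966 0.0527] yaw 96.55 tilt 1.53 d [-0.0032 -0.0016 -0.0027] dpsi -0.15 w 0.0849 F [-0.08 -0.53  0.71] n 1
[-0.0012, -0.0033, 0.0027, 0.0251]
```

Call:
play_rows(
  rows=[
    [1,0,-0.003,-0.008,0],
    [1,0,0,-0.008,0],
    [1,0,0,-0.008,0],
    [1,0,0,-0.008,0],
    [1,0,0,-0.008,0],
  ],
)

```text
t: 3.75
position: [0.5568, 0.2955, 0.0938]
eef_rot: [2.084, 2.337, 0.031]
ft_force: [0.2, 0.6, -0.1]
width: 0.0855
```

```bash
python3 -c "
from h import *
tz();plan(.559,.295,.05,96.4)"
```

```text
tool axes (cols x,y,z) tilt deg: x.up 0.31 y.up 1.23 z [ 0.0207  0.0078 -0.9998]
t 3.75 pos [0.5568 0.2955 0.0938] yaw 96.54 tilt 1.27 d [ 0.0022 -0.0005 -0.0438] dpsi -0.14 w 0.0855 F [ 0.23  0.65 -0.07] n 2
[-0.0004, 0.0011, 0.0219, 0.0118]
[-0.0003, 0.0011, 0.0219, 0.0118]
```

Call:
play_rows(
  rows=[
    [1,0,0,0.04,0],
    [1,0,0,0,0],
    [1,0,0,0,0],
  ],
)

```text
t: 4.0
position: [0.5605, 0.2968, 0.06]
eef_rot: [2.08, 2.333, 0.045]
ft_force: [-0.1, 0.6, 1.0]
width: 0.0854
```

```bash
python3 -c "
from h import *
tz();plan(.559,.295,.05,96.4)"
```

```text
tool axes (cols x,y,z) tilt deg: x.up 0.42 y.up 1.83 z [ 0.0308  0.011  -0.9995]
t 4.0 pos [0.5605 0.2968 0.06  ] yaw 96.55 tilt 1.88 d [-0.0015 -0.0018 -0.01  ] dpsi -0.15 w 0.0854 F [-0.09  0.65  1.03] n 1
[-0.0016, -0.0017, 0.01, 0.0255]
```

Call:
play_rows(
  rows=[
    [1,0,-0.001,-0.04,0],
    [1,0,0,0,0],
    [1,0,0,-0.04,0],
    [1,0,0,0,0],
    [1,0,0,-0.04,0],
  ],
)

```text
t: 4.42
position: [0.5541, 0.2947, 0.1717]
eef_rot: [2.082, 2.334, 0.038]
ft_force: [0.3, 0.4, -1.1]
width: 0.0857
```

Call:
play_rows(
  rows=[
    [1,0,0,0,0],
    [1,0,0,0,0],
  ],
)

```text
t: 4.58
position: [0.5569, 0.2958, 0.1838]
eef_rot: [2.075, 2.327, 0.063]
ft_force: [0.5, -0.4, -1.2]
width: 0.0854
```

```bash
python3 -c "
from h import *
tz();plan(.559,.295,.05,96.4)"
```

```text
tool axes (cols x,y,z) tilt deg: x.up 0.57 y.up 2.60 z [ 0.044   0.015  -0.9989]
t 4.5833 pos [0.5569 0.2958 0.1838] yaw 96.57 tilt 2.67 d [ 0.0021 -0.0008 -0.1338] dpsi -0.17 w 0.0854 F [ 0.5  -0.42 -1.22] n 4
[-0.0002, 0.0005, 0.0335, 0.0072]
[-0.0002, 0.0005, 0.0335, 0.0072]
[-0.0002, 0.0005, 0.0335, 0.0072]
[-0.0002, 0.0005, 0.0335, 0.0072]
```

Call:
play_rows(
  rows=[
    [1,0,0,0.004,0],
    [1,0,0,0.008,0],
    [1,0,0,0.014,0],
    [1,0,0,0.02,0],
    [1,0,0,0.026,0],
  ],
)

```text
t: 5.0
position: [0.5635, 0.2982, 0.1181]
eef_rot: [2.068, 2.32, 0.087]
ft_force: [1.1, 0.3, -0.2]
width: 0.0856
```

Call:
play_rows(
  rows=[
    [1,0,0,0,0],
    [1,0,0,0,0],
    [1,0,0,0,0],
  ],
)

```text
t: 5.25
position: [0.5611, 0.2973, 0.112]
eef_rot: [2.073, 2.325, 0.072]
ft_force: [-0.1, -0.4, -0.1]
width: 0.0848
```

```bash
python3 -c "
from h import *
tz();plan(.559,.295,.05,96.4)"
```

```text
tool axes (cols x,y,z) tilt deg: x.up 0.64 y.up 2.96 z [ 0.05    0.017  -0.9986]
t 5.25 pos [0.5611 0.2973 0.112 ] yaw 96.59 tilt 3.03 d [-0.0021 -0.0023 -0.062 ] dpsi -0.19 w 0.0848 F [-0.14 -0.41 -0.05] n 2
[-0.001, -0.0012, 0.031, 0.0157]
[-0.001, -0.0012, 0.031, 0.0157]
```

Call:
play_rows(
  rows=[
    [1,0,0,-0.03,0],
    [1,0,0,-0.02,0],
    [1,0,0,-0.014,0],
    [1,0,0,-0.008,0],
    [1,0,0,-0.004,0],
  ],
)

```text
t: 5.67
position: [0.5574, 0.2961, 0.1949]
eef_rot: [2.072, 2.324, 0.075]
ft_force: [-0.9, -0.4, -0.4]
width: 0.0855
```

```bash
python3 -c "
from h import *
tz();plan(.559,.295,.05,96.4)"
```

```text
tool axes (cols x,y,z) tilt deg: x.up 0.67 y.up 3.11 z [ 0.0526  0.0178 -0.9985]
t 5.6667 pos [0.5574 0.2961 0.1949] yaw 96.59 tilt 3.18 d [ 0.0016 -0.0011 -0.1449] dpsi -0.19 w 0.0855 F [-0.95 -0.41 -0.39] n 4
[-0.0003, 0.0004, 0.0362, 0.0079]
[-0.0003, 0.0004, 0.0362, 0.0079]
[-0.0003, 0.0004, 0.0362, 0.0079]
[-0.0003, 0.0004, 0.0362, 0.0079]
```

Call:
play_rows(
  rows=[
    [1,0,0,0,0],
    [1,0,0,0,0],
    [1,0,0,0,0],
    [1,0,0,0,0],
  ],
)

```text
t: 6.0
position: [0.5573, 0.2961, 0.1954]
eef_rot: [2.071, 2.324, 0.077]
ft_force: [0.2, -0.1, 0.2]
width: 0.0855
```

```bash
cat >> h.py <<'E'
def st():
    s=arm.sense();print("q",s['joint_pos'].round(4),"v",s['joint_velocities'].round(3));tz();plan(.559,.295,.05,96.4,1)
E
python3 -c "
from h import *
st()"
```

```text
q [ 0.3005  0.536   1.1821  0.0014  1.3668 -1.3853] v [-0.001  0.009  0.01  -0.002 -0.002  0.   ]
tool axes (cols x,y,z) tilt deg: x.up 0.68 y.up 3.18 z [ 0.0538  0.0181 -0.9984]
t 6.0 pos [0.5573 0.2961 0.1954] yaw 96.6 tilt 3.25 d [ 0.0017 -0.0011 -0.1454] dpsi -0.2 w 0.0855 F [ 0.25 -0.05  0.18] n 1
[-0.0013, 0.0016, 0.1454, 0.0329]
```

Call:
play_rows(
  rows=[
    [1,0,0,0,0],
    [1,0,0,0,0],
    [1,0,0,0,0],
    [1,0,0,0,0],
  ],
)

```text
t: 6.33
position: [0.5568, 0.2959, 0.1931]
eef_rot: [2.073, 2.325, 0.071]
ft_force: [-0.6, 0.6, -0.2]
width: 0.0851
```

```bash
python3 -c "
from h import *
st()"
```

```text
q [ 0.3004  0.5386  1.1842  0.0015  1.3662 -1.3854] v [ 0.002  0.006  0.005  0.001 -0.002 -0.001]
tool axes (cols x,y,z) tilt deg: x.up 0.64 y.up 2.95 z [ 0.0498  0.0169 -0.9986]
t 6.3333 pos [0.5568 0.2959 0.1931] yaw 96.59 tilt 3.02 d [ 0.0022 -0.0009 -0.1431] dpsi -0.19 w 0.0851 F [-0.56  0.56 -0.22] n 1
[-0.0011, 0.002, 0.1431, 0.0318]
```

Call:
play_rows(
  rows=[
    [1,0,-0.02,0,0],
    [1,0,0,0,0],
    [1,0,0,0,0],
    [1,0,0,0,0],
  ],
)

```text
t: 6.67
position: [0.5368, 0.2934, 0.1913]
eef_rot: [2.073, 2.325, 0.07]
ft_force: [-0.7, -0.2, 0.4]
width: 0.0854
```

```bash
python3 -c "
from h import *
st()"
```

```text
q [ 3.0660e-01  5.0820e-01  1.2447e+00  1.0000e-03  1.3369e+00 -1.3789e+00] v [-0.005  0.004 -0.012 -0.002 -0.002 -0.   ]
tool axes (cols x,y,z) tilt deg: x.up 0.62 y.up 2.90 z [ 0.049   0.0166 -0.9987]
t 6.6667 pos [0.5368 0.2934 0.1913] yaw 96.58 tilt 2.97 d [ 0.0222  0.0016 -0.1413] dpsi -0.18 w 0.0854 F [-0.65 -0.17  0.38] n 1
[-0.001, 0.0223, 0.1413, 0.0293]
```

Call:
play_rows(
  rows=[
    [1,0,0.02,0,0],
    [1,0,0,0,0],
    [1,0,0,0,0],
    [1,0,0,0,0],
  ],
)

```text
t: 7.0
position: [0.5583, 0.2958, 0.1923]
eef_rot: [2.073, 2.325, 0.071]
ft_force: [0.3, 0.1, 0.6]
width: 0.0857
```

```bash
python3 -c "
from h import *
st()"
```

```text
q [ 2.9970e-01  5.4150e-01  1.1811e+00  1.3000e-03  1.3667e+00 -1.3856e+00] v [ 0.001  0.001  0.002 -0.     0.001  0.003]
tool axes (cols x,y,z) tilt deg: x.up 0.63 y.up 2.93 z [ 0.0496  0.0167 -0.9986]
t 7.0 pos [0.5583 0.2958 0.1923] yaw 96.56 tilt 3.0 d [ 0.0007 -0.0008 -0.1423] dpsi -0.16 w 0.0857 F [0.35 0.14 0.59] n 1
[-0.0009, 0.0006, 0.1423, 0.027]
```

```bash
cat >> h.py <<'E'
def plan(x,y,z,psi,n=None,lim=.038):
    from scipy.spatial.transform import Rotation as R
    s=arm.sense();p0=s["position"];M=R.from_rotvec(s["eef_rot"]).as_matrix();y0=np.degrees(np.arctan2(M[1,0],M[0,0]));d=np.array([x,y,z])-p0
    dpsi=(psi-y0+180)%360-180
    n=n or int(np.ceil(max(np.linalg.norm(d[:2])/lim,abs(d[2])/lim,abs(dpsi)/6,1)-1e-6))
    print("t",round(s["t"],2),"pos",p0.round(4),"yaw",round(y0,2),"x.up %.2f y.up %.2f"%tuple(np.degrees(M[2,:2])),"d",d.round(4),"dpsi",round(dpsi,2),"w",round(float(s["width"]),4),"F",s["ft_force"].round(2),"vmax",abs(s["joint_velocities"]).max().round(3))
    print("total units",round(-dpsi/6,2))
    for i in range(n):
        Mi=M@R.from_euler("z",-dpsi*i/n,degrees=True).as_matrix(); k=Mi.T@d/n
        print([float(round(q,4)) for q in (*k,-dpsi/n/6)])
E
python3 -c "
from h import *
plan(.559,.295,.06,96.4,6)"
```

```text
t 7.0 pos [0.5583 0.2958 0.1923] yaw 96.56 x.up 0.63 y.up 2.93 d [ 0.0007 -0.0008 -0.1323] dpsi -0.16 w 0.0857 F [0.35 0.14 0.59] vmax 0.003
total units 0.03
[-0.0004, -0.001, 0.022, 0.0045]
[-0.0004, -0.001, 0.022, 0.0045]
[-0.0004, -0.001, 0.022, 0.0045]
[-0.0004, -0.001, 0.022, 0.0045]
[-0.0004, -0.001, 0.022, 0.0045]
[-0.0004, -0.001, 0.022, 0.0045]
```

Call:
play_rows(
  rows=[
    [1,0,-0.001,0.022,0],
    [1,-0.001,-0.001,0.022,0],
    [1,0,-0.001,0.022,0],
    [1,-0.001,-0.001,0.02,0],
    [1,0,-0.001,0.01,0],
  ],
)

```text
t: 7.42
position: [0.5592, 0.2955, 0.0964]
eef_rot: [2.07, 2.322, 0.082]
ft_force: [-0.1, -0.2, 0.1]
width: 0.085
```

```bash
python3 -c "
from h import *
plan(.559,.295,.05,96.4,3)"
```

```text
t 7.42 pos [0.5592 0.2955 0.0964] yaw 96.58 x.up 0.72 y.up 3.40 d [-0.0002 -0.0005 -0.0464] dpsi -0.18 w 0.085 F [-0.12 -0.22  0.13] vmax 0.275
total units 0.03
[-0.0003, -0.001, 0.0154, 0.01]
[-0.0003, -0.001, 0.0154, 0.01]
[-0.0003, -0.001, 0.0154, 0.01]
```

Call:
play_rows(
  rows=[
    [1,0,-0.001,0.015,0],
    [1,0,-0.001,0.014,0],
    [1,-0.001,-0.001,0.008,0],
    [1,0,0,0.002,0],
  ],
)

```text
t: 7.75
position: [0.5564, 0.2945, 0.0533]
eef_rot: [2.071, 2.324, 0.076]
ft_force: [-0.4, -0.4, 0.3]
width: 0.0853
```

```bash
python3 -c "
from h import *
plan(.559,.295,.05,96.4,1)"
```

```text
t 7.75 pos [0.5564 0.2945 0.0533] yaw 96.6 x.up 0.68 y.up 3.16 d [ 0.0026  0.0005 -0.0033] dpsi -0.2 w 0.0853 F [-0.39 -0.39  0.3 ] vmax 0.044
total units 0.03
[0.0001, 0.0024, 0.0035, 0.0334]
```

Call:
play_rows(
  rows=[
    [1,0,0.003,0.003,0],
    [1,0,0,0,0],
    [0.6,0,0,0,0],
  ],
  force=20,
)

```text
t: 8.0
position: [0.5602, 0.2951, 0.0512]
eef_rot: [2.071, 2.323, 0.078]
ft_force: [0.7, 0.1, -0.2]
width: 0.0755
```

```bash
python3 -c "
from h import *
plan(.559,.295,.05,96.4,1)"
```

```text
t 8.0 pos [0.5602 0.2951 0.0512] yaw 96.6 x.up 0.69 y.up 3.22 d [-0.0012 -0.0001 -0.0012] dpsi -0.2 w 0.0755 F [ 0.67  0.07 -0.17] vmax 0.013
total units 0.03
[0.0001, -0.0012, 0.0011, 0.0334]
```

Call:
play_rows(
  rows=[
    [0.6,0,-0.001,0,0],
    [0.6,0,0,0,0],
    [0.6,0,0,0,0],
  ],
)

```text
t: 8.25
position: [0.5599, 0.2952, 0.053]
eef_rot: [2.07, 2.322, 0.082]
ft_force: [-0.3, -0.3, -0.5]
width: 0.0513
```

```bash
python3 -c "
from h import *
plan(.559,.295,.05,96.4,1)"
```

```text
t 8.25 pos [0.5599 0.2952 0.053 ] yaw 96.6 x.up 0.72 y.up 3.40 d [-0.0009 -0.0002 -0.003 ] dpsi -0.2 w 0.0513 F [-0.29 -0.26 -0.45] vmax 0.009
total units 0.03
[-0.0001, -0.0011, 0.0029, 0.0339]
```

Clear on both sides at 51 mm. Now I'll close one row at a time and watch the side force.

Call:
play_rows(
  rows=[
    [0.45,0,0,0,0],
  ],
)

```text
t: 8.33
position: [0.5601, 0.2949, 0.0535]
eef_rot: [2.069, 2.322, 0.082]
ft_force: [0.4, -1.0, -2.9]
width: 0.0459
```

Call:
play_rows(
  rows=[
    [0.45,0,0,0,0],
  ],
)

```text
t: 8.42
position: [0.5599, 0.2948, 0.0535]
eef_rot: [2.069, 2.322, 0.082]
ft_force: [-0.1, -0.2, -2.9]
width: 0.0463
```

Call:
play_rows(
  rows=[
    [0.3,0,0,0,0],
  ],
)

```text
t: 8.5
position: [0.5599, 0.2948, 0.0534]
eef_rot: [2.069, 2.322, 0.082]
ft_force: [0.8, -0.8, -0.1]
width: 0.046
```

```bash
python3 -c "
from h import *
plan(.559,.295,.05,96.4,1)"
```

```text
t 8.5 pos [0.5599 0.2948 0.0534] yaw 96.61 x.up 0.69 y.up 3.41 d [-0.0009  0.0002 -0.0034] dpsi -0.21 w 0.046 F [ 0.79 -0.77 -0.13] vmax 0.002
total units 0.03
[0.0002, -0.001, 0.0034, 0.0344]
```

Call:
play_rows(
  rows=[
    [0.3,0,0,0,0],
    [0.3,0,0,-0.003,0],
    [0.3,0,0,-0.005,0],
  ],
  force=50,
)

```text
t: 8.75
position: [0.5588, 0.2944, 0.0604]
eef_rot: [2.07, 2.323, 0.078]
ft_force: [1.0, -0.3, -2.7]
width: 0.0457
```

```bash
python3 -c "
from h import *
plan(.5599,.2948,.15,96.6,12)"|head -4
```

```text
t 8.75 pos [0.5588 0.2944 0.0604] yaw 96.6 x.up 0.65 y.up 3.26 d [0.0011 0.0004 0.0896] dpsi -0.0 w 0.0457 F [ 1.03 -0.27 -2.69] vmax 0.131
total units 0.0
[0.0001, 0.0005, -0.0074, 0.0]
[0.0001, 0.0005, -0.0074, 0.0]
```

Call:
play_rows(
  rows=[
    [0.3,0,0.001,-0.007,0],
    [0.3,0,0.001,-0.008,0],
    [0.3,0,0.001,-0.008,0],
  ],
)

```text
t: 9.0
position: [0.5599, 0.2943, 0.0848]
eef_rot: [2.071, 2.324, 0.075]
ft_force: [0.4, -0.0, -2.2]
width: 0.0457
```

```bash
python3 -c "
from h import *
plan(.5599,.2948,.15,96.6,12)"|head -4
```

```text
t 9.0 pos [0.5599 0.2943 0.0848] yaw 96.6 x.up 0.65 y.up 3.11 d [0.     0.0005 0.0652] dpsi -0.0 w 0.0457 F [ 0.36 -0.03 -2.21] vmax 0.244
total units 0.0
[0.0001, 0.0003, -0.0054, 0.0]
[0.0001, 0.0003, -0.0054, 0.0]
```

Call:
play_rows(
  rows=[
    [0.3,0,0.0005,-0.009,0],
    [0.3,0,0.001,-0.009,0],
    [0.3,0,0.0005,-0.009,0],
  ],
)

```text
t: 9.25
position: [0.5606, 0.2942, 0.1154]
eef_rot: [2.071, 2.324, 0.077]
ft_force: [-0.2, 0.4, -3.2]
width: 0.0453
```

```bash
python3 -c "
from h import *
plan(.5599,.2948,.15,96.6,5)"|head -4
```

```text
t 9.25 pos [0.5606 0.2942 0.1154] yaw 96.61 x.up 0.67 y.up 3.17 d [-0.0007  0.0006  0.0346] dpsi -0.01 w 0.0453 F [-0.16  0.42 -3.19] vmax 0.267
total units 0.0
[0.0002, 0.0003, -0.0069, 0.0002]
[0.0002, 0.0003, -0.0069, 0.0002]
```

Call:
play_rows(
  rows=[
    [0.3,0,0,-0.012,0],
    [0.3,0,0,-0.015,0],
    [0.3,0,0,-0.015,0],
    [0.3,0,0,-0.01,0],
    [0.3,0,0,-0.005,0],
  ],
)

```text
t: 9.67
position: [0.5574, 0.2933, 0.1801]
eef_rot: [2.07, 2.323, 0.081]
ft_force: [-0.1, 1.0, -1.9]
width: 0.0455
```

```bash
python3 -c "
from h import *
p,d=arm.grab_frame('scene');cv2.imwrite('pics/s3.png',p[60:300,180:500].repeat(2,0).repeat(2,1))
plan(.38,.25,.165,6.4)"
```

```text
t 9.72 pos [0.5577 0.2933 0.1809] yaw 96.62 x.up 0.74 y.up 3.45 d [-0.1777 -0.0433 -0.0159] dpsi -90.22 w 0.0457 F [-0.23  0.15 -1.21] vmax 0.046
total units 15.04
[-0.0014, -0.0114, 0.0003, 0.9398]
[-0.0025, -0.0112, 0.0003, 0.9398]
[-0.0036, -0.0109, 0.0003, 0.9398]
[-0.0047, -0.0105, 0.0003, 0.9398]
[-0.0057, -0.01, 0.0003, 0.9398]
[-0.0066, -0.0094, 0.0003, 0.9398]
[-0.0075, -0.0087, 0.0003, 0.9398]
[-0.0083, -0.0079, 0.0003, 0.9398]
[-0.0091, -0.007, 0.0003, 0.9398]
[-0.0097, -0.0061, 0.0003, 0.9398]
[-0.0103, -0.0051, 0.0003, 0.9398]
[-0.0107, -0.0041, 0.0003, 0.9398]
[-0.0111, -0.003, 0.0003, 0.9398]
[-0.0113, -0.0019, 0.0003, 0.9398]
[-0.0114, -0.0008, 0.0003, 0.9398]
[-0.0115, 0.0003, 0.0003, 0.9398]
```

View pics/s3.png

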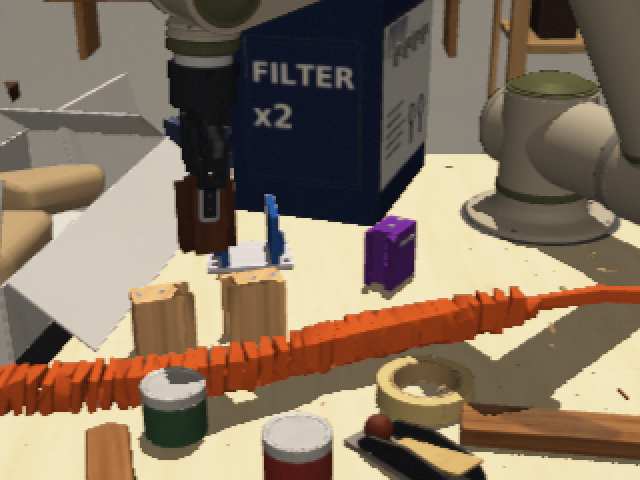

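The key is out and vertical, and both halves still stand, their tops at about (165,290) and (255,275). The tool has drifted 3.4° in pitch, so I'll carry the key without turning it, to keep it upright. I'll fix the tilt once my hand is empty.

```bash
python3 -c "
from h import *
plan(.38,.25,.165,96.62,9)"
```

```text
t 9.72 pos [0.5577 0.2933 0.1809] yaw 96.62 x.up 0.74 y.up 3.45 d [-0.1777 -0.0433 -0.0159] dpsi 0.0 w 0.0457 F [-0.23  0.15 -1.21] vmax 0.046
total units -0.0
[-0.0025, -0.0202, 0.0005, -0.0001]
[-0.0025, -0.0202, 0.0005, -0.0001]
[-0.0025, -0.0202, 0.0005, -0.0001]
[-0.0025, -0.0202, 0.0005, -0.0001]
[-0.0025, -0.0202, 0.0005, -0.0001]
[-0.0025, -0.0202, 0.0005, -0.0001]
[-0.0025, -0.0202, 0.0005, -0.0001]
[-0.0025, -0.0202, 0.0005, -0.0001]
[-0.0025, -0.0202, 0.0005, -0.0001]
```

Call:
play_rows(
  rows=[
    [0.3,-0.001,-0.012,0,0],
    [0.3,-0.002,-0.02,0,0],
    [0.3,-0.003,-0.022,0,0],
    [0.3,-0.003,-0.022,0,0],
    [0.3,-0.003,-0.022,0,0],
  ],
)

```text
t: 10.13
position: [0.4613, 0.2695, 0.1738]
eef_rot: [2.07, 2.319, 0.087]
ft_force: [-0.2, -0.1, -1.9]
width: 0.0457
```

Call:
play_rows(
  rows=[
    [0.3,-0.003,-0.022,0,0],
    [0.3,-0.003,-0.018,0,0],
    [0.3,-0.002,-0.012,0.002,0],
  ],
)

```text
t: 10.38
position: [0.4057, 0.2545, 0.1677]
eef_rot: [2.07, 2.321, 0.083]
ft_force: [0.2, 0.5, -2.4]
width: 0.0457
```

```bash
python3 -c "
from h import *
plan(.38,.25,.12,96.62,4)"
```

```text
t 10.38 pos [0.4057 0.2545 0.1677] yaw 96.56 x.up 0.74 y.up 3.44 d [-0.0257 -0.0045 -0.0477] dpsi 0.06 w 0.0457 F [ 0.21  0.46 -2.37] vmax 0.428
total units -0.01
[-0.0005, -0.0072, 0.0115, -0.0026]
[-0.0005, -0.0072, 0.0115, -0.0026]
[-0.0005, -0.0072, 0.0115, -0.0026]
[-0.0005, -0.0072, 0.0115, -0.0026]
```

Call:
play_rows(
  rows=[
    [0.3,0,-0.006,0.008,0],
    [0.3,0,-0.004,0.01,0],
    [0.3,0,-0.002,0.01,0],
    [0.3,0,-0.001,0.01,0],
  ],
)

```text
t: 10.72
position: [0.3913, 0.2531, 0.1292]
eef_rot: [2.069, 2.321, 0.085]
ft_force: [-0.6, 0.0, -3.5]
width: 0.0456
```

```bash
python3 -c "
from h import *
plan(.38,.25,.06,96.62,5)"
```

```text
t 10.72 pos [0.3913 0.2531 0.1292] yaw 96.6 x.up 0.76 y.up 3.51 d [-0.0113 -0.0031 -0.0692] dpsi 0.02 w 0.0456 F [-0.57  0.01 -3.52] vmax 0.366
total units -0.0
[-0.0005, -0.0032, 0.0137, -0.0006]
[-0.0005, -0.0032, 0.0137, -0.0006]
[-0.0005, -0.0032, 0.0137, -0.0006]
[-0.0005, -0.0032, 0.0137, -0.0006]
[-0.0005, -0.0032, 0.0137, -0.0006]
```

Call:
play_rows(
  rows=[
    [0.3,0,-0.003,0.013,0],
    [0.3,0,-0.003,0.013,0],
    [0.3,0,-0.003,0.013,0],
    [0.3,0,-0.003,0.01,0],
    [0.3,0,-0.001,0.005,0],
  ],
)

```text
t: 11.13
position: [0.3803, 0.2525, 0.0715]
eef_rot: [2.069, 2.322, 0.084]
ft_force: [-0.3, -0.2, -2.5]
width: 0.0454
```

```bash
python3 -c "
from h import *
plan(.38,.25,.053,96.62,1)"
```

```text
t 11.13 pos [0.3803 0.2525 0.0715] yaw 96.6 x.up 0.76 y.up 3.46 d [-0.0003 -0.0025 -0.0185] dpsi 0.02 w 0.0454 F [-0.32 -0.18 -2.51] vmax 0.186
total units -0.0
[-0.0027, -0.0017, 0.0184, -0.0037]
```

Call:
play_rows(
  rows=[
    [0.3,-0.001,-0.001,0.005,0],
    [0.3,0,0,0.004,0],
    [0.3,0,0,0.003,0],
    [0.3,0,0,0.002,0],
  ],
)

```text
t: 11.47
position: [0.3806, 0.2516, 0.0565]
eef_rot: [2.069, 2.322, 0.084]
ft_force: [-0.4, -0.5, -2.9]
width: 0.0451
```

```bash
python3 -c "
from h import *
plan(.38,.25,.053,96.62,1)"
```

```text
t 11.47 pos [0.3806 0.2516 0.0565] yaw 96.6 x.up 0.76 y.up 3.46 d [-0.0006 -0.0016 -0.0035] dpsi 0.02 w 0.0451 F [-0.44 -0.45 -2.94] vmax 0.071
total units -0.0
[-0.0016, -0.001, 0.0034, -0.0034]
```

Call:
play_rows(
  rows=[
    [0.3,0,0,0.001,0],
    [0.3,0,0,0.001,0],
  ],
)

```text
t: 11.63
position: [0.3812, 0.2518, 0.0545]
eef_rot: [2.069, 2.321, 0.085]
ft_force: [-0.3, -0.0, -3.5]
width: 0.0456
```

```bash
python3 -c "
from h import *
p,d=arm.grab_frame('scene');cv2.imwrite('pics/s4.png',cv2.resize(p[130:260,260:460],None,fx=3.5,fy=3.5))
plan(.38,.25,.053,96.62,1)"
```

```text
t 11.68 pos [0.3812 0.2518 0.0544] yaw 96.6 x.up 0.77 y.up 3.51 d [-0.0012 -0.0018 -0.0014] dpsi 0.02 w 0.0452 F [-0.07 -0.31 -2.66] vmax 0.008
total units -0.0
[-0.0016, -0.0015, 0.0013, -0.0035]
```

View pics/s4.png

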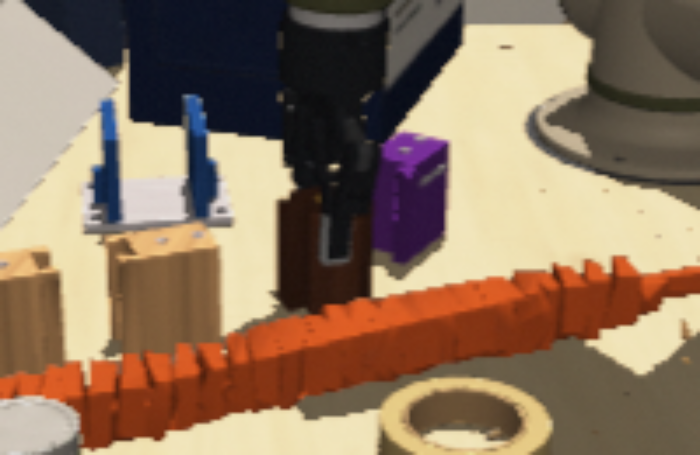

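The key is upright, about a millimetre above the bench, and clear of the fence, holder and purple decoy. I'll lower the last of it gently.

Call:
play_rows(
  rows=[
    [0.3,0,0,0.001,0],
    [0.3,0,0,0.001,0],
  ],
)

```text
t: 11.85
position: [0.3816, 0.2519, 0.0534]
eef_rot: [2.069, 2.321, 0.087]
ft_force: [-6.0, -2.0, 23.4]
width: 0.0453
```

Call:
play_rows(
  rows=[
    [0.3,0,0,0.001,0],
  ],
)

```text
t: 11.93
position: [0.3816, 0.2519, 0.0534]
eef_rot: [2.068, 2.321, 0.087]
ft_force: [-6.1, -2.0, 18.0]
width: 0.0456
```

Call:
play_rows(
  rows=[
    [0.3,0,0,0.001,0],
  ],
)

```text
t: 12.02
position: [0.3816, 0.2519, 0.0534]
eef_rot: [2.067, 2.321, 0.088]
ft_force: [-5.7, -0.9, 13.2]
width: 0.0456
```

Contact. Now I'll let go.

Call:
play_rows(
  rows=[
    [0.6,0,0,0,0],
    [0.8,0,0,0,0],
    [1,0,0,0,0],
    [1,0,0,0,0],
  ],
)

```text
t: 12.35
position: [0.3825, 0.2523, 0.0548]
eef_rot: [2.066, 2.319, 0.093]
ft_force: [0.8, -0.2, 0.5]
width: 0.0841
```

```bash
python3 -c "
from h import *
plan(.381,.2518,.16,96.62,5)"
```

```text
t 12.35 pos [0.3825 0.2523 0.0548] yaw 96.63 x.up 0.81 y.up 3.88 d [-0.0015 -0.0005  0.1052] dpsi -0.01 w 0.0841 F [ 0.84 -0.17  0.5 ] vmax 0.004
total units 0.0
[0.0002, 0.0011, -0.021, 0.0005]
[0.0002, 0.0011, -0.021, 0.0005]
[0.0002, 0.0011, -0.021, 0.0005]
[0.0002, 0.0011, -0.021, 0.0005]
[0.0002, 0.0011, -0.021, 0.0005]
```

Call:
play_rows(
  rows=[
    [1,0,0.001,-0.012,0],
    [1,0,0.001,-0.025,0],
    [1,0,0.002,-0.035,0],
    [1,0,0.002,-0.035,0],
    [1,0,0.002,-0.025,0],
  ],
)

```text
t: 12.77
position: [0.3798, 0.2494, 0.1871]
eef_rot: [2.071, 2.324, 0.076]
ft_force: [1.2, -0.2, 0.8]
width: 0.0853
```

Call:
play_rows(
  rows=[
    [1,0,0.001,-0.015,0],
    [1,0,0,-0.008,0],
    [1,0,0,0,0],
    [1,0,0,0,0],
  ],
)

```text
t: 13.1
position: [0.3813, 0.2497, 0.2172]
eef_rot: [2.067, 2.319, 0.092]
ft_force: [0.1, -0.2, -0.8]
width: 0.0853
```

```bash
python3 -c "
from h import *
st()"
```

```text
q [ 3.1890e-01  2.1460e-01  1.6324e+00  3.0000e-04  1.2264e+00 -1.3670e+00] v [-0.    -0.01  -0.008  0.     0.004  0.   ]
tool axes (cols x,y,z) tilt deg: x.up 0.80 y.up 3.82 z [ 0.0646  0.0216 -0.9977]
t 13.1 pos [0.3813 0.2497 0.2172] yaw 96.62 x.up 0.80 y.up 3.82 d [ 0.1777  0.0453 -0.1672] dpsi -0.22 w 0.0853 F [ 0.14 -0.21 -0.84] vmax 0.01
total units 0.04
[0.0222, 0.1701, 0.1793, 0.0361]
```

Call:
play_rows(
  rows=[
    [1,0,0.04,0,0],
    [1,0,0,0,0],
    [1,0,0,0,0],
    [1,0,0,0,0],
  ],
)

```text
t: 13.43
position: [0.4204, 0.2539, 0.2155]
eef_rot: [2.07, 2.323, 0.081]
ft_force: [0.3, 0.7, -0.2]
width: 0.0853
```

```bash
python3 -c "
from h import *
st()"|head -3
```

```text
q [ 0.3009  0.2801  1.5445  0.0017  1.2572 -1.3855] v [ 0.003  0.014  0.025 -0.     0.     0.   ]
tool axes (cols x,y,z) tilt deg: x.up 0.72 y.up 3.35 z [ 0.0567  0.0193 -0.9982]
t 13.43 pos [0.4204 0.2539 0.2155] yaw 96.62 x.up 0.72 y.up 3.35 d [ 0.1386  0.0411 -0.1655] dpsi -0.22 w 0.0853 F [ 0.28  0.69 -0.16] vmax 0.025
```

Call:
play_rows(
  rows=[
    [1,0,-0.04,0,0],
    [1,0,0,0,0],
    [1,0,0,0,0],
    [1,0,0,0,0],
  ],
)

```text
t: 13.77
position: [0.3754, 0.248, 0.2088]
eef_rot: [2.073, 2.327, 0.067]
ft_force: [0.2, 0.2, -0.9]
width: 0.0857
```

```bash
python3 -c "
from h import *
st()"|head -3
```

```text
q [ 3.1940e-01  2.2080e-01  1.6504e+00  6.0000e-04  1.2211e+00 -1.3667e+00] v [ 0.001 -0.003 -0.003 -0.002 -0.013 -0.001]
tool axes (cols x,y,z) tilt deg: x.up 0.61 y.up 2.76 z [ 0.0466  0.016  -0.9988]
t 13.77 pos [0.3754 0.248  0.2088] yaw 96.61 x.up 0.61 y.up 2.76 d [ 0.1836  0.047  -0.1588] dpsi -0.21 w 0.0857 F [ 0.23  0.23 -0.87] vmax 0.013
```

Call:
play_rows(
  rows=[
    [1,0,0,0.04,0],
    [1,0,0,0,0],
    [1,0,0,0,0],
    [1,0,0,0,0],
  ],
)

```text
t: 14.1
position: [0.3788, 0.2493, 0.1701]
eef_rot: [2.072, 2.326, 0.072]
ft_force: [1.5, 0.4, 0.5]
width: 0.0852
```

```bash
python3 -c "
from h import *
st()"|head -3
```

```text
q [ 3.1960e-01  2.7200e-01  1.7082e+00  6.0000e-04  1.1086e+00 -1.3669e+00] v [ 0.001 -0.013 -0.047 -0.001  0.03   0.001]
tool axes (cols x,y,z) tilt deg: x.up 0.64 y.up 2.95 z [ 0.0499  0.0171 -0.9986]
t 14.1 pos [0.3788 0.2493 0.1701] yaw 96.63 x.up 0.64 y.up 2.95 d [ 0.1802  0.0457 -0.1201] dpsi -0.23 w 0.0852 F [1.48 0.45 0.51] vmax 0.047
```

Call:
play_rows(
  rows=[
    [1,0,0,-0.04,0],
    [1,0,0,0,0],
    [1,0,0,0,0],
    [1,0,0,0,0],
  ],
)

```text
t: 14.43
position: [0.3789, 0.2492, 0.2171]
eef_rot: [2.069, 2.323, 0.081]
ft_force: [0.3, 0.0, 0.5]
width: 0.0853
```

```bash
python3 -c "
from h import *
st()"|head -3
```

```text
q [ 3.1930e-01  2.1380e-01  1.6333e+00  6.0000e-04  1.2344e+00 -1.3669e+00] v [ 0.    -0.012 -0.006  0.001  0.012 -0.   ]
tool axes (cols x,y,z) tilt deg: x.up 0.73 y.up 3.36 z [ 0.0568  0.0194 -0.9982]
t 14.43 pos [0.3789 0.2492 0.2171] yaw 96.63 x.up 0.73 y.up 3.36 d [ 0.1801  0.0458 -0.1671] dpsi -0.23 w 0.0853 F [0.3  0.01 0.51] vmax 0.012
```

Call:
play_rows(
  rows=[
    [1,0,0.04,0,0],
    [1,0,0,0,0],
    [1,0,0,0,0],
    [1,0,-0.04,0,0],
    [1,0,0,0,0],
  ],
)

```text
t: 14.85
position: [0.3776, 0.2485, 0.2163]
eef_rot: [2.072, 2.324, 0.075]
ft_force: [-0.1, 0.2, 0.0]
width: 0.0852
```

Call:
play_rows(
  rows=[
    [1,0,0,0,0],
    [1,0,0.04,0,0],
    [1,0,0,0,0],
    [1,0,0,0,0],
    [1,0,-0.04,0,0],
  ],
)

```text
t: 15.27
position: [0.3798, 0.2485, 0.2158]
eef_rot: [2.073, 2.323, 0.074]
ft_force: [-0.8, -1.1, 0.0]
width: 0.0856
```

Call:
play_rows(
  rows=[
    [1,0,0,0,0],
    [1,0,0,0,0],
    [1,0,0,0,0],
  ],
)

```text
t: 15.52
position: [0.3724, 0.2474, 0.2146]
eef_rot: [2.074, 2.328, 0.065]
ft_force: [0.5, -0.3, -0.3]
width: 0.0855
```

```bash
python3 -c "
from h import *
st()"|head -3
```

```text
q [ 3.2010e-01  2.1030e-01  1.6458e+00  9.0000e-04  1.2379e+00 -1.3665e+00] v [-0.002 -0.006 -0.018 -0.001 -0.011  0.001]
tool axes (cols x,y,z) tilt deg: x.up 0.60 y.up 2.66 z [ 0.0449  0.0157 -0.9989]
t 15.52 pos [0.3724 0.2474 0.2146] yaw 96.64 x.up 0.60 y.up 2.66 d [ 0.1866  0.0476 -0.1646] dpsi -0.24 w 0.0855 F [ 0.47 -0.35 -0.34] vmax 0.018
```

Call:
play_rows(
  rows=[
    [1,0,0.04,0,0],
    [1,0,0,0,0],
    [1,0,0,0,0],
    [1,0,0,0,0],
  ],
)

```text
t: 15.85
position: [0.414, 0.2524, 0.217]
eef_rot: [2.073, 2.328, 0.066]
ft_force: [0.1, 0.2, 0.5]
width: 0.0855
```

Call:
play_rows(
  rows=[
    [1,0,-0.04,0,0],
    [1,0,0,0,0],
    [1,0,0,0,0],
    [1,0,0,0,0],
  ],
)

```text
t: 16.18
position: [0.3711, 0.2471, 0.2141]
eef_rot: [2.074, 2.329, 0.062]
ft_force: [0.1, 0.5, -0.8]
width: 0.0855
```

```bash
python3 -c "
from h import *
st()"|head -3
```

```text
q [ 3.2040e-01  2.0940e-01  1.6486e+00  9.0000e-04  1.2379e+00 -1.3665e+00] v [-0.    -0.008 -0.015 -0.002 -0.01  -0.001]
tool axes (cols x,y,z) tilt deg: x.up 0.58 y.up 2.55 z [ 0.0431  0.0152 -0.999 ]
t 16.18 pos [0.3711 0.2471 0.2141] yaw 96.64 x.up 0.58 y.up 2.55 d [ 0.1879  0.0479 -0.1641] dpsi -0.24 w 0.0855 F [ 0.06  0.47 -0.82] vmax 0.015
```

Call:
play_rows(
  rows=[
    [1,0,-0.04,0,0],
    [1,0,0,0,0],
    [1,0,0,0,0],
    [1,0,0,0,0],
  ],
)

```text
t: 16.52
position: [0.3299, 0.2423, 0.2122]
eef_rot: [2.074, 2.33, 0.062]
ft_force: [0.4, -0.2, 0.2]
width: 0.085
```

```bash
python3 -c "
from h import *
st()"|head -3
```

```text
q [ 3.4230e-01  1.4760e-01  1.7359e+00 -1.0000e-04  1.2130e+00 -1.3442e+00] v [-0.002  0.001 -0.027 -0.002 -0.009 -0.   ]
tool axes (cols x,y,z) tilt deg: x.up 0.58 y.up 2.52 z [ 0.0425  0.0151 -0.999 ]
t 16.52 pos [0.3299 0.2423 0.2122] yaw 96.64 x.up 0.58 y.up 2.52 d [ 0.2291  0.0527 -0.1622] dpsi -0.24 w 0.085 F [ 0.37 -0.16  0.22] vmax 0.027
```

```bash
python3 -c "
from h import *
for n in ('top','scene'):
    p,d=arm.grab_frame(n);W=cloud(n,d)
    m=(W[...,2]>.074)&(W[...,2]<.088)&(abs(W[...,0]-.381)<.05)&(abs(W[...,1]-.252)<.045)
    print(n,m.sum(), rect(W,m) if m.sum()>5 else '')
    cv2.imwrite(f'pics/{n}5.png',p)
plan(.38,.25,.2,6.6)
"
```

```text
top 420 (array([0.383 , 0.2543]), array([0.0582, 0.0459]), 8.89, np.int64(420), np.float64(0.0804))
scene 209 (array([0.3796, 0.2532]), array([0.0646, 0.0491]), 9.12, np.int64(209), np.float64(0.0796))
t 16.62 pos [0.3307 0.2424 0.2123] yaw 96.63 x.up 0.59 y.up 2.57 d [ 0.0493  0.0076 -0.0123] dpsi -90.03 w 0.0851 F [ 0.74  0.03 -0.37] vmax 0.006
total units 15.0
[0.0001, 0.0031, 0.0009, 0.9378]
[0.0004, 0.0031, 0.0009, 0.9378]
[0.0007, 0.003, 0.0009, 0.9378]
[0.001, 0.0029, 0.0009, 0.9378]
[0.0013, 0.0028, 0.0009, 0.9378]
[0.0015, 0.0027, 0.0009, 0.9378]
[0.0018, 0.0025, 0.0009, 0.9378]
[0.002, 0.0023, 0.0009, 0.9378]
[0.0023, 0.0021, 0.0009, 0.9378]
[0.0024, 0.0019, 0.0009, 0.9378]
[0.0026, 0.0016, 0.0009, 0.9378]
[0.0028, 0.0014, 0.0009, 0.9378]
[0.0029, 0.0011, 0.0009, 0.9378]
[0.003, 0.0008, 0.0009, 0.9378]
[0.003, 0.0005, 0.0009, 0.9378]
[0.0031, 0.0002, 0.0009, 0.9378]
```

View pics/scene5.png

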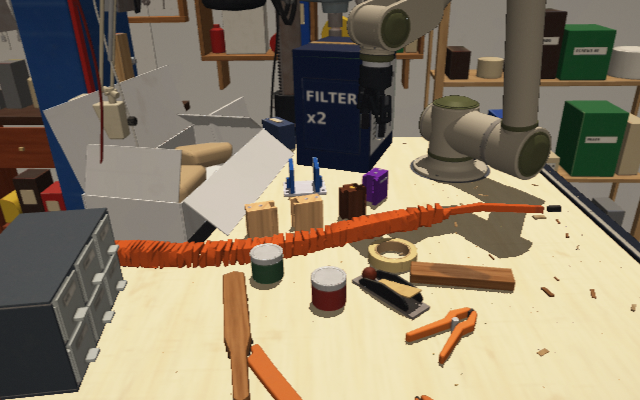

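View pics/top5.png

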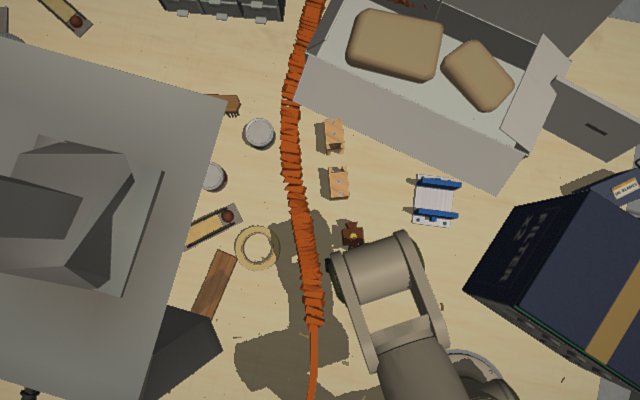

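The key stands upright at about (0.381, 0.2525), with its top at 80 mm. Both fence halves are still standing in place. I'll turn the tool 90° and move above the key.

Call:
play_rows(
  rows=[
    [1,0,0.003,0.001,0.9],
    [1,0,0.003,0.001,1],
    [1,0.001,0.003,0.001,1],
    [1,0.001,0.003,0.001,1],
    [1,0.001,0.003,0.001,1],
  ],
)

```text
t: 17.03
position: [0.3505, 0.2448, 0.2089]
eef_rot: [2.624, 1.705, 0.075]
ft_force: [0.2, -0.2, 0.7]
width: 0.0852
```

Call:
play_rows(
  rows=[
    [1,0.002,0.003,0.001,1],
    [1,0.002,0.003,0.001,1],
    [1,0.002,0.002,0.001,1],
    [1,0.002,0.002,0.001,1],
    [1,0.002,0.002,0.001,1],
  ],
)

```text
t: 17.45
position: [0.3715, 0.2466, 0.2048]
eef_rot: [-2.999, -0.927, -0.082]
ft_force: [-0.2, 0.4, -0.0]
width: 0.0856
```

```bash
python3 -c "
from h import *
tz();plan(.381,.2525,.19,7.5)
"
```

```text
tool axes (cols x,y,z) tilt deg: x.up 2.89 y.up 0.78 z [ 0.0493  0.0172 -0.9986]
t 17.45 pos [0.3715 0.2466 0.2048] yaw 34.39 x.up 2.89 y.up 0.78 d [ 0.0095  0.0059 -0.0148] dpsi -26.89 w 0.0856 F [-0.21  0.42 -0.03] vmax 1.278
total units 4.48
[0.0021, 0.0001, 0.0031, 0.8964]
[0.0021, -0.0001, 0.0031, 0.8964]
[0.0021, -0.0003, 0.0031, 0.8964]
[0.002, -0.0005, 0.0031, 0.8964]
[0.002, -0.0007, 0.0031, 0.8964]
```

Call:
play_rows(
  rows=[
    [1,0.002,0,0.004,0.9],
    [1,0.002,0,0.006,0.9],
    [1,0.002,0,0.008,0.7],
    [1,0.002,0,0.008,0.5],
    [1,0.001,0,0.006,0.2],
  ],
)

```text
t: 17.87
position: [0.387, 0.2517, 0.1734]
eef_rot: [-3.106, -0.376, -0.089]
ft_force: [0.1, -0.0, -0.7]
width: 0.0853
```

```bash
python3 -c "
from h import *
tz();plan(.381,.2525,.11,7.5,5)
"
```

```text
tool axes (cols x,y,z) tilt deg: x.up 3.31 y.up -0.30 z [ 0.0548  0.0188 -0.9983]
t 17.87 pos [0.387  0.2517 0.1734] yaw 13.79 x.up 3.31 y.up -0.30 d [-0.006   0.0008 -0.0634] dpsi -6.29 w 0.0853 F [ 0.14 -0.03 -0.71] vmax 0.239
total units 1.05
[-0.0018, -0.0004, 0.0126, 0.2097]
[-0.0019, -0.0003, 0.0126, 0.2097]
[-0.0019, -0.0003, 0.0126, 0.2097]
[-0.0019, -0.0003, 0.0126, 0.2097]
[-0.0019, -0.0002, 0.0126, 0.2097]
```

Call:
play_rows(
  rows=[
    [1,-0.003,0,0.012,0.3],
    [1,-0.002,0,0.014,0.3],
    [1,-0.002,0,0.014,0.2],
    [1,-0.001,0,0.01,0.2],
    [1,0,0,0.003,0],
  ],
)

```text
t: 18.28
position: [0.3855, 0.2515, 0.1173]
eef_rot: [-3.118, -0.207, -0.092]
ft_force: [-1.2, -0.7, -0.0]
width: 0.0853
```

```bash
python3 -c "
from h import *
p,d=arm.grab_frame('scene');cv2.imwrite('pics/s6.png',cv2.resize(p[130:260,260:460],None,fx=3.5,fy=3.5))
plan(.381,.2525,.06,7.5,4)
"
```

```text
t 18.33 pos [0.3856 0.2515 0.1174] yaw 7.63 x.up 3.41 y.up -0.67 d [-0.0046  0.001  -0.0574] dpsi -0.13 w 0.0854 F [-0.46 -0.41 -0.47] vmax 0.036
total units 0.02
[-0.002, -0.0002, 0.0143, 0.0056]
[-0.002, -0.0002, 0.0143, 0.0056]
[-0.002, -0.0002, 0.0143, 0.0056]
[-0.002, -0.0002, 0.0143, 0.0056]
```

View pics/s6.png

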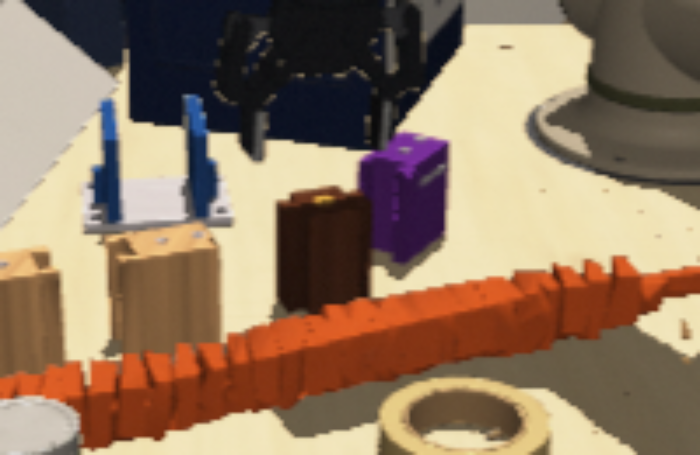

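Call:
play_rows(
  rows=[
    [1,-0.003,0,0.01,0],
    [1,-0.003,0,0.015,0],
    [1,-0.002,0,0.012,0],
    [1,-0.001,0,0.006,0],
  ],
)

```text
t: 18.67
position: [0.3827, 0.252, 0.0753]
eef_rot: [-3.115, -0.216, -0.103]
ft_force: [-0.3, -0.4, 0.5]
width: 0.0856
```

```bash
python3 -c "
from h import *
plan(.381,.2525,.055,7.5,1)
"
```

```text
t 18.67 pos [0.3827 0.252  0.0753] yaw 7.9 x.up 3.84 y.up -0.73 d [-0.0017  0.0005 -0.0203] dpsi -0.4 w 0.0856 F [-0.3  -0.41  0.52] vmax 0.21
total units 0.07
[-0.003, -0.0004, 0.0202, 0.066]
```

Call:
play_rows(
  rows=[
    [1,-0.002,0,0.009,0],
    [1,-0.001,0,0.006,0],
    [1,0,0,0.002,0],
    [1,0,0,0,0],
  ],
)

```text
t: 19.0
position: [0.3825, 0.2524, 0.0582]
eef_rot: [-3.114, -0.219, -0.106]
ft_force: [-0.3, 0.7, 0.5]
width: 0.0854
```

```bash
python3 -c "
from h import *
p,d=arm.grab_frame('scene');cv2.imwrite('pics/s7.png',cv2.resize(p[130:260,260:460],None,fx=3.5,fy=3.5))
plan(.381,.2525,.055,7.5,1)
"
```

```text
t 19.05 pos [0.3826 0.2525 0.0584] yaw 8.03 x.up 3.98 y.up -0.74 d [-0.0016  0.     -0.0034] dpsi -0.53 w 0.0854 F [0.12 0.1  0.45] vmax 0.01
total units 0.09
[-0.0018, -0.0002, 0.0033, 0.0888]
```

View pics/s7.png

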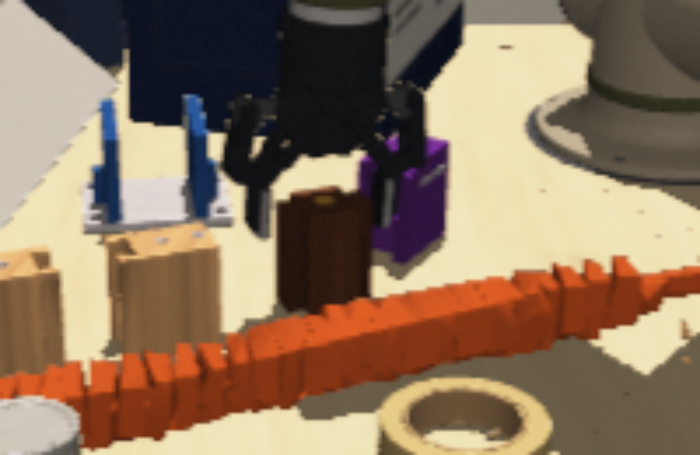

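The fingers straddle the rib ends at upper height, left finger at (258,210) and right at (388,200). Closing gently.

Call:
play_rows(
  rows=[
    [0.82,-0.002,0,0.002,0],
    [0.82,0,0,0,0],
    [0.7,0,0,0,0],
  ],
  force=25,
)

```text
t: 19.3
position: [0.3812, 0.2524, 0.0575]
eef_rot: [-3.114, -0.22, -0.11]
ft_force: [-2.3, -0.2, 5.6]
width: 0.0647
```

Call:
play_rows(
  rows=[
    [0.6,0,0,0,0],
  ],
)

```text
t: 19.38
position: [0.3811, 0.2524, 0.0578]
eef_rot: [-3.113, -0.22, -0.11]
ft_force: [0.2, -0.5, -2.9]
width: 0.0646
```

Call:
play_rows(
  rows=[
    [0.5,0,0,0,0],
  ],
)

```text
t: 19.47
position: [0.381, 0.2524, 0.058]
eef_rot: [-3.113, -0.22, -0.11]
ft_force: [0.5, -0.6, -1.7]
width: 0.0649
```

```bash
python3 -c "
from h import *
p,d=arm.grab_frame('scene');cv2.imwrite('pics/s8.png',cv2.resize(p[130:260,260:460],None,fx=3.5,fy=3.5))
plan(.381,.2525,.055,7.5,1)
"
```

```text
t 19.52 pos [0.381  0.2524 0.0579] yaw 8.06 x.up 4.10 y.up -0.77 d [-0.      0.0001 -0.0029] dpsi -0.56 w 0.0647 F [ 0.37  0.48 -2.75] vmax 0.003
total units 0.09
[-0.0002, -0.0001, 0.0029, 0.0932]
```

View pics/s8.png

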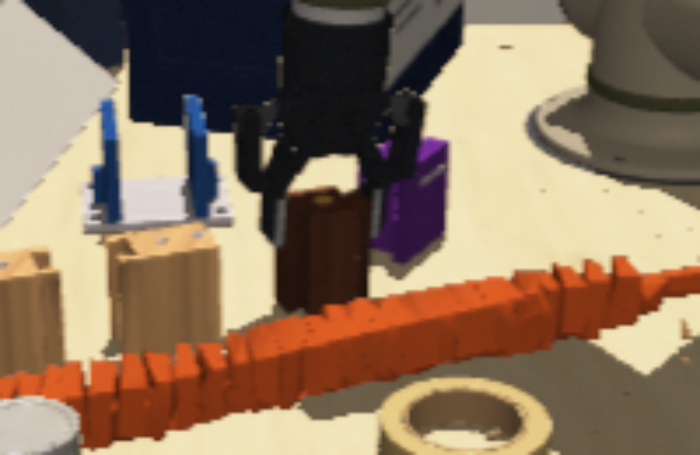

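Call:
play_rows(
  rows=[
    [0.5,0,0,0,0],
    [0.5,0,0,-0.005,0],
    [0.5,0,0,-0.01,0],
    [0.5,0.001,0,-0.018,0],
    [0.5,0.001,0,-0.022,0],
  ],
  force=70,
)

```text
t: 19.93
position: [0.3771, 0.2505, 0.1118]
eef_rot: [-3.116, -0.22, -0.095]
ft_force: [0.2, -0.1, -3.0]
width: 0.0635
```

Call:
play_rows(
  rows=[
    [0.5,0.001,0,-0.022,0],
    [0.5,0.001,0,-0.022,-0.3],
    [0.5,0.001,0,-0.016,-0.6],
    [0.5,0,0,-0.01,-0.8],
    [0.5,0,0,-0.004,-1],
  ],
)

```text
t: 20.35
position: [0.375, 0.2493, 0.1932]
eef_rot: [-3.06, -0.671, -0.103]
ft_force: [0.3, -0.7, -2.5]
width: 0.0636
```

```bash
python3 -c "
from h import *
p,d=arm.grab_frame('scene');cv2.imwrite('pics/s9.png',cv2.resize(p[80:260,260:460],None,fx=3,fy=3))
plan(.4714,.0598,.19,83.7)
"
```

```text
t 20.4 pos [0.3752 0.2494 0.1935] yaw 25.19 x.up 3.82 y.up 0.44 d [ 0.0962 -0.1896 -0.0035] dpsi 58.51 w 0.0641 F [ 1.03  0.1  -1.55] vmax 0.251
total units -9.75
[0.0006, 0.0212, 0.0006, -0.9752]
[-0.0016, 0.0212, 0.0006, -0.9752]
[-0.0037, 0.0209, 0.0006, -0.9752]
[-0.0058, 0.0204, 0.0006, -0.9752]
[-0.0079, 0.0197, 0.0006, -0.9752]
[-0.0098, 0.0188, 0.0006, -0.9752]
[-0.0117, 0.0177, 0.0006, -0.9752]
[-0.0135, 0.0164, 0.0006, -0.9752]
[-0.0151, 0.015, 0.0006, -0.9752]
[-0.0165, 0.0134, 0.0006, -0.9752]
```

View pics/s9.png

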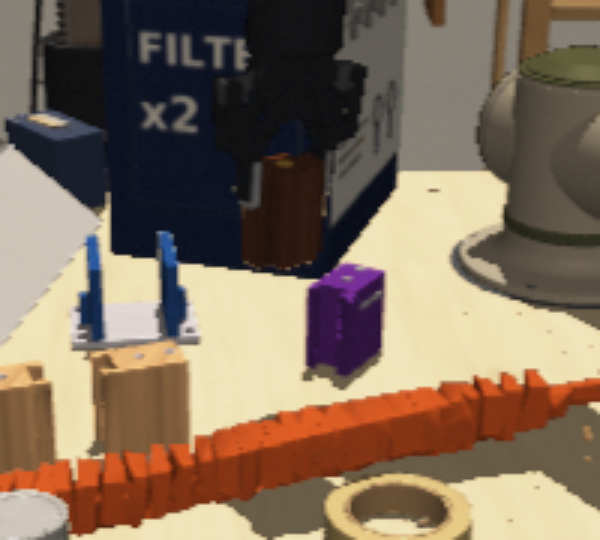

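Call:
play_rows(
  rows=[
    [0.5,0.001,0.015,0,-0.9],
    [0.5,-0.001,0.02,0,-1],
    [0.5,-0.004,0.021,0,-1],
    [0.5,-0.006,0.02,0,-1],
    [0.5,-0.008,0.02,0,-1],
  ],
)

```text
t: 20.82
position: [0.4185, 0.1607, 0.1941]
eef_rot: [2.772, 1.457, 0.101]
ft_force: [1.1, 0.1, -2.4]
width: 0.0635
```

```bash
python3 -c "
from h import *
plan(.4714,.0598,.19,83.7)
"
```

```text
t 20.82 pos [0.4185 0.1607 0.1941] yaw 55.5 x.up 3.05 y.up 2.16 d [ 0.0529 -0.1009 -0.0041] dpsi 28.2 w 0.0635 F [ 1.08  0.05 -2.38] vmax 1.902
total units -4.7
[-0.0107, 0.0201, 0.001, -0.9401]
[-0.0126, 0.019, 0.001, -0.9401]
[-0.0144, 0.0177, 0.001, -0.9401]
[-0.0161, 0.0162, 0.001, -0.9401]
[-0.0176, 0.0145, 0.001, -0.9401]
```

Call:
play_rows(
  rows=[
    [0.5,-0.011,0.02,0.001,-1],
    [0.5,-0.013,0.018,0.001,-0.9],
    [0.5,-0.012,0.014,0,-0.7],
    [0.5,-0.009,0.008,0,-0.5],
    [0.5,-0.005,0.003,0,-0.2],
  ],
)

```text
t: 21.23
position: [0.4541, 0.0808, 0.1906]
eef_rot: [2.466, 1.915, 0.091]
ft_force: [0.2, -0.2, -2.4]
width: 0.0634
```

```bash
python3 -c "
from h import *
plan(.4714,.0598,.15,83.7,4)
"
```

```text
t 21.23 pos [0.4541 0.0808 0.1906] yaw 75.71 x.up 2.02 y.up 2.86 d [ 0.0173 -0.021  -0.0406] dpsi 7.99 w 0.0634 F [ 0.17 -0.18 -2.37] vmax 0.38
total units -1.33
[-0.0044, 0.005, 0.0103, -0.333]
[-0.0045, 0.0048, 0.0103, -0.333]
[-0.0047, 0.0047, 0.0103, -0.333]
[-0.0049, 0.0045, 0.0103, -0.333]
```

Call:
play_rows(
  rows=[
    [0.5,-0.006,0.005,0,-0.5],
    [0.5,-0.006,0.006,0,-0.4],
    [0.5,-0.004,0.005,0,-0.3],
    [0.5,-0.002,0.003,0,-0.1],
    [0.5,0,0,0,0],
  ],
)

```text
t: 21.65
position: [0.4687, 0.0567, 0.1888]
eef_rot: [2.338, 2.07, 0.083]
ft_force: [-0.3, 0.1, -2.7]
width: 0.0636
```

```bash
python3 -c "
from h import *
tz()
for n in ('scene','top'):
    p,d=arm.grab_frame(n);np.savez(n+'10.npz',p=p,d=d)
    q=p[80:260,220:420] if n=='scene' else p[120:270,360:560]
    cv2.imwrite(f'pics/{n}10.png',cv2.resize(q,None,fx=3,fy=3))
plan(.4714,.0598,.15,83.7,4)
"
```

```text
tool axes (cols x,y,z) tilt deg: x.up 1.61 y.up 2.78 z [ 0.0516  0.022  -0.9984]
t 21.75 pos [0.4682 0.0572 0.1889] yaw 83.1 x.up 1.62 y.up 2.77 d [ 0.0032  0.0026 -0.0389] dpsi 0.6 w 0.0637 F [ 0.07  0.63 -2.36] vmax 0.008
total units -0.1
[0.0005, 0.0002, 0.0098, -0.0252]
[0.0005, 0.0002, 0.0098, -0.0252]
[0.0005, 0.0002, 0.0098, -0.0252]
[0.0005, 0.0002, 0.0098, -0.0252]
```

View pics/scene10.png

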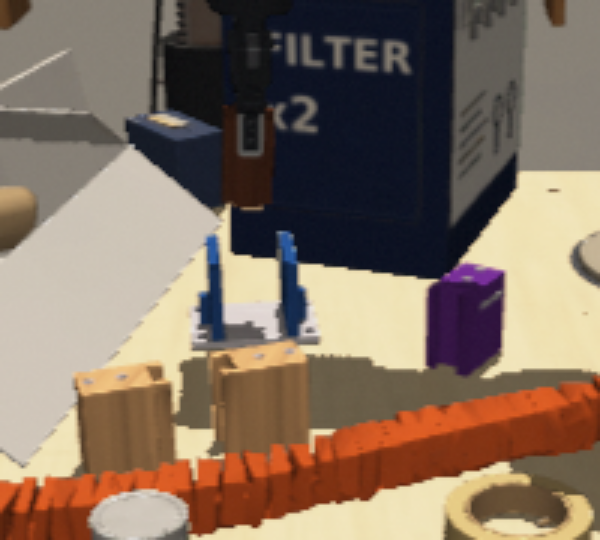

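View pics/top10.png

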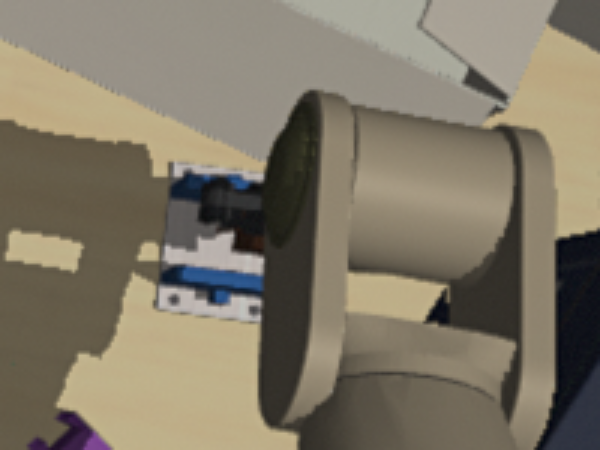

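Call:
play_rows(
  rows=[
    [0.5,0.002,0.001,0.008,-0.1],
    [0.5,0.001,0,0.012,0],
    [0.5,0,0,0.012,0],
    [0.5,0,0,0.008,0],
    [0.5,0,0,0.002,0],
  ],
)

```text
t: 22.17
position: [0.471, 0.0633, 0.1443]
eef_rot: [2.327, 2.082, 0.084]
ft_force: [-0.2, 0.2, -3.2]
width: 0.0638
```

```bash
python3 -c "
from h import *
for n in ('scene',):
    p,d=arm.grab_frame(n);W=cloud(n,d)
    q=p[80:260,220:420]
    cv2.imwrite(f'pics/{n}11.png',cv2.resize(q,None,fx=3,fy=3))
plan(.470,.0593,.1,83.7,4)
"
```

```text
t 22.22 pos [0.471  0.0633 0.1444] yaw 83.69 x.up 1.62 y.up 2.82 d [-0.001  -0.004  -0.0444] dpsi 0.01 w 0.0632 F [-0.61  0.7  -3.38] vmax 0.032
total units -0.0
[-0.0013, -0.0007, 0.0111, -0.0006]
[-0.0013, -0.0007, 0.0111, -0.0006]
[-0.0013, -0.0007, 0.0111, -0.0006]
[-0.0013, -0.0007, 0.0111, -0.0006]
```

View pics/scene11.png

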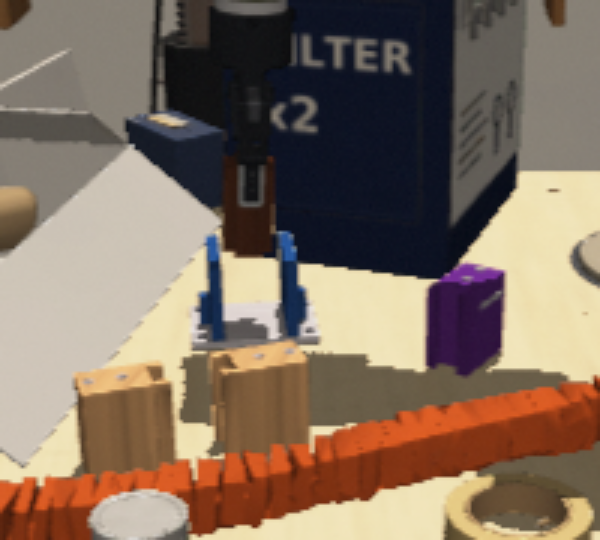

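```bash
python3 -c "
from h import *
p,d=arm.grab_frame('scene');W=cloud('scene',d)
H=cv2.cvtColor(p,cv2.COLOR_BGR2HSV)
br=(p[...,2]>p[...,0]*1.5)&(p[...,2]<140)&(W[...,2]>.08)&(W[...,2]<.18)&(abs(W[...,0]-.47)<.06)&(abs(W[...,1]-.07)<.07)
for z0 in np.arange(.088,.17,.01):
    m=br&(abs(W[...,2]-z0)<.005)
    if m.sum()>3: q=W[m];print(round(z0,3),m.sum(),'x',q[:,0].min().round(4),q[:,0].max().round(4),'y',np.median(q[:,1]).round(4), q[:,1].max().round(4))
# cheeks by scene
m=(W[...,2]>.06)&(W[...,2]<.082)&(p[...,0]>p[...,2]*1.5)&(abs(W[...,0]-.47)<.06)&(abs(W[...,1]-.06)<.06)
q=W[m];print('cheek x', [ (a[:,0].min().round(4),a[:,0].max().round(4),a[:,1].max().round(4)) for a in (q[q[:,0]<.47],q[q[:,0]>.47])])
"
```

```text
0.088 37 x 0.4584 0.4971 y 0.0894 0.0943
0.098 58 x 0.4554 0.4976 y 0.0894 0.0975
0.108 66 x 0.4524 0.4964 y 0.0871 0.1001
0.118 56 x 0.4523 0.4968 y 0.0868 0.0968
0.128 57 x 0.4518 0.4961 y 0.0909 0.098
0.138 31 x 0.4524 0.4957 y 0.0836 0.1007
0.148 23 x 0.4544 0.4955 y 0.0808 0.0961
0.158 28 x 0.4539 0.4948 y 0.0812 0.0978
0.168 36 x 0.4468 0.4943 y 0.0682 0.0964
cheek x [(np.float64(0.4279), np.float64(0.4456), np.float64(0.112)), (np.float64(0.5002), np.float64(0.5155), np.float64(0.1023))]
```

Call:
play_rows(
  rows=[
    [0.5,-0.003,-0.002,0.002,0],
    [0.5,-0.001,-0.001,0.007,0],
    [0.5,-0.001,-0.001,0.01,0],
    [0.5,0,-0.001,0.008,0],
    [0.5,0,0,0.002,0],
  ],
)

```text
t: 22.68
position: [0.4682, 0.0587, 0.1161]
eef_rot: [2.323, 2.078, 0.091]
ft_force: [0.0, 0.2, -1.8]
width: 0.0633
```

```bash
python3 -c "
from h import *
plan(.470,.0593,.08,83.7,4)
"
```

```text
t 22.68 pos [0.4682 0.0587 0.1161] yaw 83.68 x.up 1.60 y.up 3.23 d [ 0.0018  0.0006 -0.0361] dpsi 0.02 w 0.0633 F [ 0.03  0.22 -1.78] vmax 0.063
total units -0.0
[-0.0, -0.0001, 0.009, -0.0007]
[-0.0, -0.0001, 0.009, -0.0007]
[-0.0, -0.0001, 0.009, -0.0007]
[-0.0, -0.0001, 0.009, -0.0007]
```

Key bottom is now at about 58 mm, between the cheeks, with no side force. Going on down.

Call:
play_rows(
  rows=[
    [0.5,0,0,0.006,0],
    [0.5,0,0,0.009,0],
    [0.5,0,0,0.009,0],
    [0.5,0,0,0.006,0],
    [0.5,0,0,0.002,0],
  ],
)

```text
t: 23.1
position: [0.4711, 0.0588, 0.083]
eef_rot: [2.322, 2.076, 0.094]
ft_force: [0.0, -0.8, -2.1]
width: 0.0634
```

```bash
python3 -c "
from h import *
p,d=arm.grab_frame('scene')
cv2.imwrite('pics/scene12.png',cv2.resize(p[100:220,240:380],None,fx=5,fy=5))
plan(.470,.0593,.068,83.7,4)
"
```

```text
t 23.15 pos [0.471  0.0589 0.083 ] yaw 83.65 x.up 1.59 y.up 3.41 d [-0.001   0.0004 -0.015 ] dpsi 0.05 w 0.0637 F [-0.27  0.6  -2.93] vmax 0.025
total units -0.01
[-0.0, -0.0005, 0.0037, -0.0022]
[-0.0, -0.0005, 0.0037, -0.0022]
[-0.0, -0.0005, 0.0037, -0.0022]
[-0.0, -0.0005, 0.0037, -0.0022]
```

View pics/scene12.png

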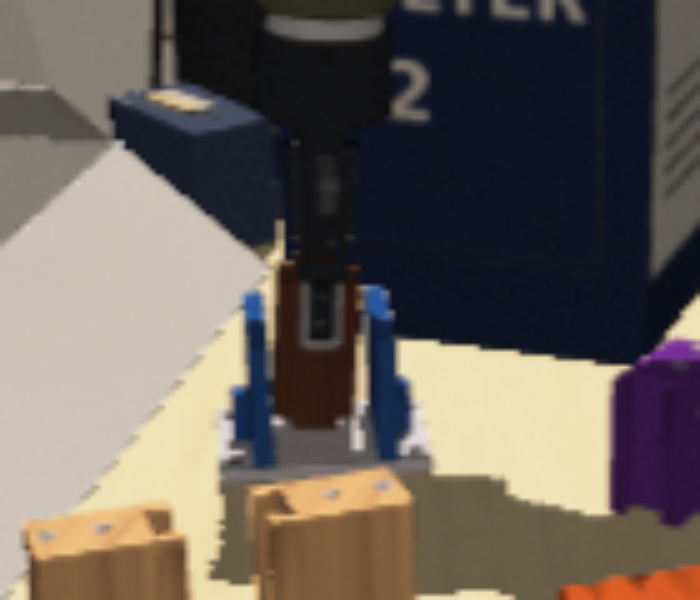

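Call:
play_rows(
  rows=[
    [0.5,0,-0.003,0.002,0],
    [0.5,0,0,0.004,0],
    [0.5,0,0,0.004,0],
    [0.5,0,0,0.001,0],
  ],
)

```text
t: 23.48
position: [0.4691, 0.0594, 0.0719]
eef_rot: [2.32, 2.075, 0.096]
ft_force: [-0.5, -0.0, -2.7]
width: 0.0636
```

```bash
python3 -c "
from h import *
plan(.470,.0593,.068,83.7,4)
"
```

```text
t 23.48 pos [0.4691 0.0594 0.0719] yaw 83.65 x.up 1.59 y.up 3.54 d [ 0.0009 -0.0001 -0.0039] dpsi 0.05 w 0.0636 F [-0.54 -0.01 -2.71] vmax 0.03
total units -0.01
[-0.0, 0.0002, 0.001, -0.0021]
[-0.0, 0.0002, 0.001, -0.0021]
[-0.0, 0.0002, 0.001, -0.0021]
[-0.0, 0.0002, 0.001, -0.0021]
```

Now 1 mm rows until it touches.

Call:
play_rows(
  rows=[
    [0.5,0,0,0.001,0],
    [0.5,0,0,0.001,0],
  ],
  force=35,
)

```text
t: 23.65
position: [0.4694, 0.0594, 0.0698]
eef_rot: [2.32, 2.075, 0.097]
ft_force: [0.5, 0.3, -3.5]
width: 0.0635
```

Call:
play_rows(
  rows=[
    [0.5,0,0,0.001,0],
  ],
)

```text
t: 23.73
position: [0.4695, 0.0594, 0.0688]
eef_rot: [2.32, 2.074, 0.097]
ft_force: [0.3, 0.5, -1.7]
width: 0.0637
```

Call:
play_rows(
  rows=[
    [0.5,0,0,0.001,0],
  ],
)

```text
t: 23.82
position: [0.4697, 0.0594, 0.0678]
eef_rot: [2.32, 2.074, 0.097]
ft_force: [0.4, 0.0, 1.3]
width: 0.0635
```

Call:
play_rows(
  rows=[
    [0.5,0,0,0.001,0],
  ],
)

```text
t: 23.9
position: [0.4705, 0.0594, 0.0674]
eef_rot: [2.319, 2.073, 0.099]
ft_force: [-1.1, -0.5, 13.2]
width: 0.0636
```

```bash
python3 -c "
from h import *
p,d=arm.grab_frame('scene')
cv2.imwrite('pics/scene13.png',cv2.resize(p[100:220,240:380],None,fx=5,fy=5))
plan(.470,.0593,.064,83.7,1)
"
```

```text
t 23.95 pos [0.4705 0.0594 0.0675] yaw 83.65 x.up 1.59 y.up 3.71 d [-0.0005 -0.0001 -0.0035] dpsi 0.05 w 0.0636 F [-1.22 -0.19  7.29] vmax 0.013
total units -0.01
[-0.0003, -0.0007, 0.0034, -0.0078]
```

View pics/scene13.png

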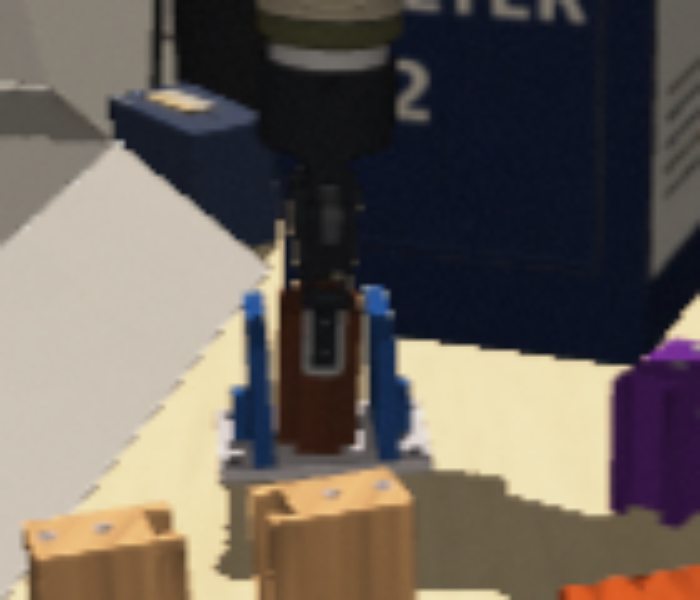

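Call:
play_rows(
  rows=[
    [0.5,0,0,0.001,0],
    [0.5,0,0,0.001,0],
  ],
  force=20,
)

```text
t: 24.12
position: [0.4712, 0.0594, 0.0672]
eef_rot: [2.317, 2.072, 0.102]
ft_force: [-3.7, -1.8, 12.9]
width: 0.0637
```

Call:
play_rows(
  rows=[
    [0.5,0,0,0.001,0],
    [0.5,0,0,0.001,0],
  ],
)

```text
t: 24.28
position: [0.4714, 0.0594, 0.0672]
eef_rot: [2.316, 2.072, 0.103]
ft_force: [-4.4, -0.3, 14.0]
width: 0.0637
```

Call:
play_rows(
  rows=[
    [0.5,0,0,0.001,0],
    [0.5,0,0,0.001,0],
  ],
)

```text
t: 24.45
position: [0.4713, 0.0594, 0.0673]
eef_rot: [2.315, 2.072, 0.104]
ft_force: [-4.6, -1.5, 13.5]
width: 0.0635
```

```bash
python3 -c "
from h import *
plan(.470,.0593,.064,83.7,1)
"
```

```text
t 24.45 pos [0.4713 0.0594 0.0673] yaw 83.71 x.up 1.57 y.up 3.97 d [-0.0013 -0.0001 -0.0033] dpsi -0.01 w 0.0635 F [-4.58 -1.51 13.49] vmax 0.009
total units 0.0
[-0.0004, -0.0015, 0.0031, 0.001]
```

Call:
play_rows(
  rows=[
    [0.8,0,0,0,0],
    [0.9,0,0,0,0],
    [1,0,0,0,0],
    [1,0,0,0,0],
  ],
)

```text
t: 24.78
position: [0.4722, 0.0593, 0.0684]
eef_rot: [2.313, 2.07, 0.107]
ft_force: [0.3, 0.3, 0.3]
width: 0.0854
```

```bash
python3 -c "
from h import *
p,d=arm.grab_frame('scene')
cv2.imwrite('pics/scene14.png',cv2.resize(p[100:220,240:380],None,fx=5,fy=5))
plan(.470,.0593,.19,83.7,5)
"
```

```text
t 24.83 pos [0.4721 0.0593 0.0683] yaw 83.71 x.up 1.56 y.up 4.16 d [-0.0021  0.      0.1217] dpsi -0.01 w 0.0854 F [-0.44 -0.13  0.45] vmax 0.003
total units 0.0
[0.0006, 0.0013, -0.0243, 0.0005]
[0.0006, 0.0013, -0.0243, 0.0005]
[0.0006, 0.0013, -0.0243, 0.0005]
[0.0006, 0.0013, -0.0243, 0.0005]
[0.0006, 0.0013, -0.0243, 0.0005]
```

View pics/scene14.png

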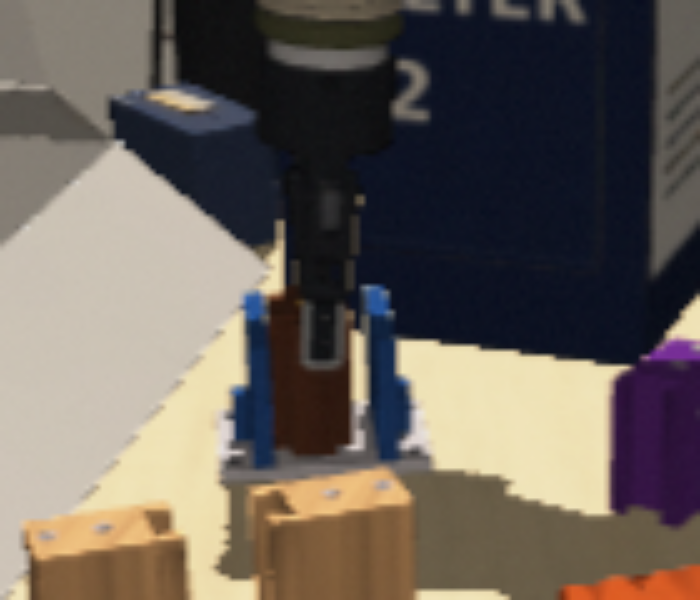

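Released. The key settled flat between the cheeks. Retreating straight up, then back toward the robot.

Call:
play_rows(
  rows=[
    [1,0,0.001,-0.008,0],
    [1,0,0.001,-0.018,0],
    [1,0.001,0.001,-0.025,0],
    [1,0.001,0.001,-0.03,0],
    [1,0.001,0.001,-0.03,0],
  ],
)

```text
t: 25.25
position: [0.4667, 0.0597, 0.1799]
eef_rot: [2.322, 2.076, 0.093]
ft_force: [-0.1, 0.2, 0.1]
width: 0.0855
```

Call:
play_rows(
  rows=[
    [1,0,0,-0.025,0],
    [1,0,-0.015,-0.02,0],
    [1,0,-0.03,-0.01,0],
    [1,0,-0.035,0,0],
    [1,0,-0.035,0,0],
  ],
)

```text
t: 25.67
position: [0.3518, 0.0705, 0.2384]
eef_rot: [2.312, 2.066, 0.111]
ft_force: [-0.2, -0.4, 0.5]
width: 0.0853
```

Call:
play_rows(
  rows=[
    [1,0,-0.03,0,0],
    [1,0,-0.02,0,0],
    [1,0,-0.01,0,0],
    [1,0,0,0,0],
    [1,0,0,0,0],
  ],
)

```text
t: 26.08
position: [0.2831, 0.0789, 0.2354]
eef_rot: [2.309, 2.065, 0.114]
ft_force: [-0.4, -0.0, -0.1]
width: 0.0852
```

```bash
python3 -c "
from h import *
plan(.47,.06,.19,83.7,1)
for n in ('scene','top'):
    p,d=arm.grab_frame(n);W=cloud(n,d)
    q=p[100:240,220:400] if n=='scene' else p[100:260,300:500]
    cv2.imwrite(f'pics/{n}15.png',cv2.resize(q,None,fx=4,fy=4 if n=='scene' else 3.7))
    m=(W[...,2]>.084)&(W[...,2]<.1)&(abs(W[...,0]-.4714)<.035)&(abs(W[...,1]-.06)<.045)
    print(n,rect(W,m) if m.sum()>5 else m.sum())
    q=W[m];c=q.mean(0)
    if m.sum()>10: print('plane slopes',np.linalg.lstsq(np.c_[q[:,:2]-c[:2],np.ones(len(q))],q[:,2],rcond=None)[0].round(4))
    f=(W[...,2]>.07)&(W[...,2]<.09)&(W[...,0]>.45)&(W[...,0]<.67)&(abs(W[...,1]-.295)<.035)&((p.max(2).astype(int)-p.min(2))>50)
    for a,b in ((.45,.556),(.562,.67)):
        g=f&(W[...,0]>a)&(W[...,0]<b); print('half',rect(W,g))
"
```

```text
t 26.08 pos [0.2831 0.0789 0.2354] yaw 83.7 x.up 1.52 y.up 4.59 d [ 0.1869 -0.0189 -0.0454] dpsi 0.0 w 0.0852 F [-0.35 -0.01 -0.07] vmax 0.027
total units -0.0
[0.0006, 0.1836, 0.0604, -0.0007]
scene (array([0.4748, 0.0587]), array([0.0708, 0.0444]), 81.5, np.int64(121), np.float64(0.0876))
plane slopes [ 0.007  -0.0035  0.0874]
half (array([0.5026, 0.2877]), array([0.0702, 0.0494]), 7.77, np.int64(286), np.float64(0.0772))
half (array([0.613, 0.298]), array([0.0701, 0.0528]), 7.05, np.int64(316), np.float64(0.077))
top (array([0.4731, 0.0624]), array([0.0776, 0.072 ]), 83.41, np.int64(472), np.float64(0.0883))
plane slopes [-0.0098 -0.0162  0.0883]
half (array([0.5034, 0.2888]), array([0.07  , 0.0419]), 6.36, np.int64(474), np.float64(0.0784))
half (array([0.6134, 0.3013]), array([0.0702, 0.042 ]), 5.72, np.int64(458), np.float64(0.0785))
```

View pics/scene15.png

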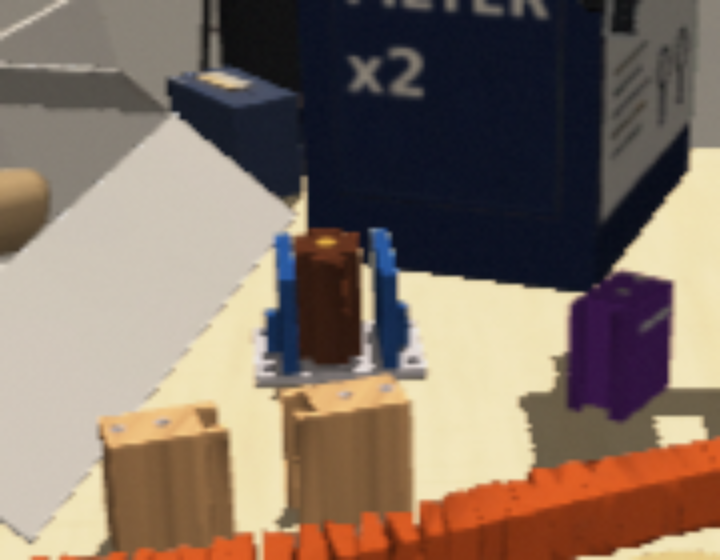

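View pics/top15.png

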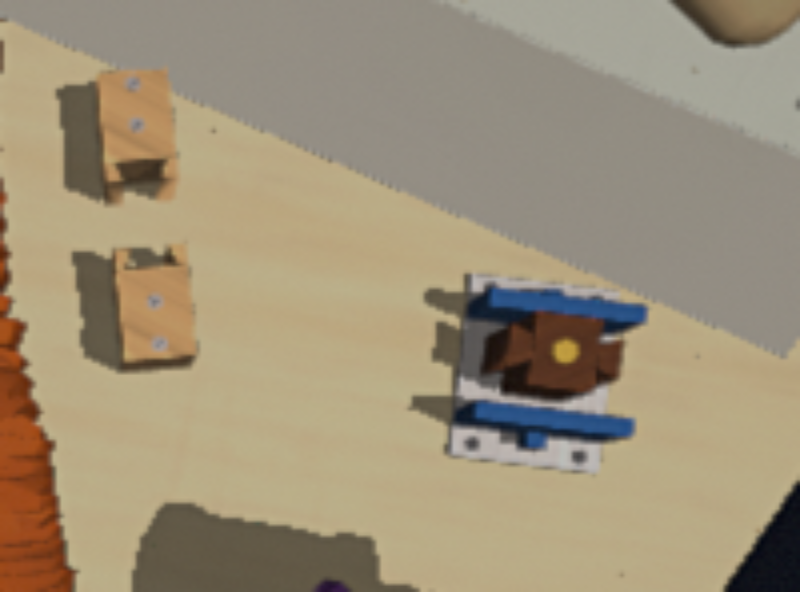

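```bash
python3 -c "
from bench import arm
print(arm.finish_job())"
```

```text
the job is handed in; nothing more can be done
None
```

The key is standing in the blue holder between the two cheeks, released, and I handed the job in at about 26 s of the 58 s allowed. No verdict was reported.

**What I did:**
- I lifted the key out by its flat faces, straight up.
- I stood it on open bench at about (0.381, 0.252) and let go.
- I took it again by the rib ends, lowered it into the holder until it touched the base, let go, and backed off.

**Last checks:**
- **Key:** its top is at 88 mm (8 mm base plus 80 mm key), so it is fully down. The scene camera shows it level to within 0.5°; the top camera's fit gave about 1°, but that mask seems to have caught some cheek pixels. It stands nearer the far cheek than the middle.
- **Fence halves:** both are standing 111 mm apart, as at the start, to within measurement.
- **Tins and tape:** I did not measure these at the end. I did not touch them, and they looked undisturbed in the last pictures that showed them.
- **Forces:** the highest wrist force I read was about 24 N, when the key first touched the bench. The arm was touching nothing at the end.

**What did not go cleanly:** the tool drifted 3–4° off vertical and I could not correct it.
- When I took the key by its ribs, it was probably rocked a few degrees.
- Pressing it down in the holder did not lower it further. It leaned slightly until I let go, then settled the last millimetre or two flat on the base.

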